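Load the sampler carrier in sample order

TASK

The samples in the orange rack with the white tab have no names; each is known only by its place in the row. Move the four capped tubes into the round bores of the grey sampler carrier in the same order: the tube beside the rack's white tab goes into the bore beside the reference vial at the carrier's handle, and the others follow one by one away from the handle. Keep the tubes upright, let each stand fully down in its bore, and leave the reference vial and the microplate where they are.

Things in the scene. Friction and masses are not known exactly. Their poses are not given: they have to be found in the camera images.
- bench_rack: Orange four-place tube rack, 53 x 175 mm, 95 mm high, held fast. Origin: centre of its underside; y runs along the row. A flat white label tab, 97 mm up, sticks out 30 mm at the +y end. Places at y = +64 (first, by the tab), +22, -22, -64 mm; the tubes' feet stand 17 mm above the worktop.
- carrier: Grey carrier block, 56 x 218 mm, 70 mm high, held fast; black loop handle at its +y end. Origin: underside, mid-length with handle; y along the row. At y = +70 mm a square pocket holds the reference vial. Four round bores of 31 mm at y = +30 (first, next to the vial), -14, -58, -102 mm: mouths 70 mm, floors 12 mm above the worktop. A seated tube's foot is 12, its centre 71, its top 130 mm up.
- tube_1_mid (a point): First tube (beside the white tab) at the start; the point is half-way up its axis (z). 50 ml tube, 118 mm long, 28 mm body, conical foot, blue 34 mm cap from 44 to 59 mm above this point, about 60 g. All four look alike. Caps are some 9 mm apart along the row, with room for fingers across it.
- tube_2_mid (a point): Second tube counted from the white tab at the start; the point is half-way up its axis (z). 50 ml tube, 118 mm long, 28 mm body, conical foot, blue 34 mm cap from 44 to 59 mm above this point, about 60 g. All four look alike. Caps are some 9 mm apart along the row, with room for fingers across it.
- tube_3_mid (a point): Third tube counted from the white tab at the start; the point is half-way up its axis (z). 50 ml tube, 118 mm long, 28 mm body, conical foot, blue 34 mm cap from 44 to 59 mm above this point, about 60 g. All four look alike. Caps are some 9 mm apart along the row, with room for fingers across it.
- tube_4_mid (a point): Fourth tube counted from the white tab at the start; the point is half-way up its axis (z). 50 ml tube, 118 mm long, 28 mm body, conical foot, blue 34 mm cap from 44 to 59 mm above this point, about 60 g. All four look alike. Caps are some 9 mm apart along the row, with room for fingers across it.
- vial_mid (a point): Centre of the reference vial: glass, black cap, 22 mm wide, 96 mm tall, loose in the carrier's square pocket by the handle, its top 130 mm above the worktop. It stays there.
- microplate: Clear microplate, 86 x 128 x 14 mm, loose on the worktop between rack and carrier; origin at the centre of its underside. A bystander.
Mind the look-alikes: they are no part of the job. What is shaped like the part that bears tube_4_mid but green, pink or red is not meant.

How it is judged (in metres and radians):
At the end, for the whole second after the job is handed in: Tubes 1 to 4 stand in the bores in order, tube 1 next to the vial: within 8 mm of the bore axis, within 7 mm of seated height, tilted under 0.12 rad, at rest. The vial is within 15 mm and the microplate within 30 mm of its start (x of tube_1_mid in the frame of carrier between -0.008 and 0.008 m and y of tube_1_mid in the frame of carrier between 0.022 and 0.038 m and z of tube_1_mid in the frame of carrier between 0.064 and 0.078 m and angle between each of tube_1_mid, tube_2_mid, tube_3_mid, tube_4_mid's own z axis and vertical below 0.12 rad and linear speed of each of tube_1, tube_2, tube_3, tube_4 below 0.03 m/s and x of tube_2_mid in the frame of carrier between -0.008 and 0.008 m and y of tube_2_mid in the frame of carrier between -0.022 and -0.006 m and z of tube_2_mid in the frame of carrier between 0.064 and 0.078 m and x of tube_3_mid in the frame of carrier between -0.008 and 0.008 m and y of tube_3_mid in the frame of carrier between -0.066 and -0.05 m and z of tube_3_mid in the frame of carrier between 0.064 and 0.078 m and x of tube_4_mid in the frame of carrier between -0.008 and 0.008 m and y of tube_4_mid in the frame of carrier between -0.11 and -0.094 m and z of tube_4_mid in the frame of carrier between 0.064 and 0.078 m and distance of vial_mid from where it was at the start of the episode below 0.015 m and distance of microplate from where it was at the start of the episode below 0.03 m); the robot touches nothing.
It fails at once if a tube is tipped more than 0.7 rad (40 degrees) from upright (angle between any of tube_1_mid, tube_2_mid, tube_3_mid, tube_4_mid's own z axis and vertical above 0.7 rad).
It fails at once if the reference vial is moved more than 40 mm from its start (pulled out of its pocket) (distance of vial_mid from where it was at the start of the episode above 0.04 m).
It fails at once if the microplate is pushed more than 30 mm (distance of microplate from where it was at the start of the episode above 0.03 m).
It also fails if it takes over 99 s, if anything falls off the work surface, if the arm or the gripper's body presses on something with over 40 N, if the wrist force passes 120 N, or if a joint passes its speed limit or range.

ROBOT

A 6-joint arm with a two-finger parallel gripper is mounted at the origin on a cart in front of the work surface, level with it; the furniture and walls round the work are solid. World frame = base frame: x ahead of the robot, y to its left, z up, the work surface at z = 0. Lengths are in m, angles in degrees, forces in N, time in s.
With the tool pointing down it reaches from about 0.25 to 0.725 m from the base axis. Payload 9.7 kg.
Tool frame: the origin (TCP) lies at the very end of the fingers, on their centre line; the grasp point (between the pads) lies 19 mm behind it; z points along the fingers, y is the direction in which the jaws open and shut (so a half turn about z gives the same grasp; the last joint's range is limited). The gripper opens to 85 mm and grips with 20 to 120 N. Pads are 22 mm wide; open, the fingers measure 114 mm over their backs; the gripper's body (76 mm by 85 mm) begins 54 mm behind the grasp point. The pads swing forward as they close: fully open they stand 13 mm farther back than shut.
Start: joints at [72.307, 4.979, 10.078, 95.1, 0, 90], TCP at [0.167, 0.524, 0.231] pointing down, gripper open.
Joint ranges: [-179.16, 179.16], [-48.56, 103.87], [-65.8, 70.77], [-126.05, 130.52], [-82.76, 87.17], [-180, 180]. Speed limits (degrees/s): [127.2, 127.2, 147.25, 180, 180, 180].

INTERFACE

Orientations are given as [roll, pitch, yaw] about the fixed x, y, z axes, in that order (R = Rz(yaw) Ry(pitch) Rx(roll)).
In Python, from workcell import bot gives the robot as it stands. The module is installed in compiled form; this text tells all that it offers.
- The arm moves only by the tool step_arm, never from a script. Its arguments are lists of equal length, an entry for each row: "dr": the turn, a rotation vector about the tool's x, y, z in rad, a list of three; "xyz": the shift along the tool's x, y, z in units of 40 mm (1.0 is 40 mm), a list of three; "gripper": the opening, from 0 (shut) to 1 (fully open). In form: {"dr": [[wx, wy, wz], ...], "xyz": [[x, y, z], ...], "gripper": [gripper, ...]}. A call has exactly 8 rows; each row is the pose to reach, as a shift and turn from the pose commanded when the call began, along the tool's axes at that moment; what a row does not reach only later rows make up. A row lasts 1/10 s, in which the tool goes at most 50 mm and 8.59 degrees, less where a joint would pass 70% of its speed; a pose out of reach is approached as far as the arm can. A call with a gripper value outside its range is refused whole. The fingers move at their own pace and stop on an object; "squeeze" is the grip in N (left out, the last holds). Time passes only in rows, so rows that repeat a pose let the fingers close, or fill a call up. It gives the time, the measured TCP pose, the force and the opening at its end, in the units of the state.
- bot.get_obs(): the state, without advancing time (a new reading comes with each control period).
- bot.camera(name): name is "side" or "top"; returns a dict with "image" (480x640x3 uint8, red, green, blue), "camera_matrix" (3x3 intrinsics, pixels), "k1" (the pictures are not rectified: a ray, as slopes to the right and down, at radius r is drawn at 1 + k1 r^2 times it, then the intrinsics apply), "R" (3x3) and "t" (3): a world point X has camera coordinates R X + t. Camera axes: x right, y down, z forward; pixel columns grow to the right and rows downward; lengths in m; the calibration is good to about 2 mm. A picture is of the moment at which its call begins. There is no depth.
- bot.job_done(): hands the job in, once; it reports no verdict.
Trained networks look in a picture, given as the dict that the camera call returned (one of the last four; its "shot" number tells which), for a name from the list of things; names that differ only in an ending like _2 or _b are one class to them, and where a whole thing is asked for, a point or a joint stands for the part that bears it (a point fixed in the world has none). Each returns a list of dicts, best first, with "p" (0 to 1); they miss things now and then, are a little off and sometimes report something else, mostly with a low value. They report only what shows in the picture. A call takes as long as a camera call. They do not tell look-alikes from the thing itself.
- bot.regions_of(picture, thing): "region" (480x640 bool, what is visible of it) and "box" ([centre column, centre row, width, height] in pixels, round what is visible of it).
The state is a dict: "time": time; "q": joint angles; "qd": joint speeds; "joint_efforts": joint torques, N m; "ee_pos": TCP position; "tcp_rot": TCP orientation; "wrist_force": force on the tool from outside, world axes, zero at the start; "torque": the same for the moment, N m; "opening": finger opening in m.
Only numpy, scipy, OpenCV 4.12 (cv2) and the standard library are available. Lean on these libraries where they do the work, as an engineer would, in place of code of your own. Each camera call takes 0.05 s, during which the arm holds its last target.

## Working session

There is one attempt and no reset: what is moved stays moved. The work goes in short steps, Python scripts to look and compute and a tool call to move; the robot and the scene stay as the last step left them, time stands still between calls to the robot, and variables do not carry over. Pictures are saved under pics/ and viewed, and the job is handed in when it is done.

Besides the shell and the picture viewer there is one more tool, called after "Request:" as name(argument=value, ...), one argument or row to a line, values as JSON. step_arm: Moves the arm, as the interface text tells. Its arguments: {"type":"object","properties":{"dr":{"type":"array"},"xyz":{"type":"array"},"gripper":{"type":"array"},"squeeze":{"type":"number"}},"required":["dr","xyz","gripper"]}

```bash
mkdir -p pics; python3 - <<'E'
from workcell import bot
import cv2,pickle
print(bot.get_obs())
for n in("side","top"):
    c=bot.camera(n); cv2.imwrite(f"pics/{n}0.png",c["image"][:,:,::-1]); pickle.dump(c,open(n+"0.pkl","wb"))
    print(n,c["camera_matrix"],c["k1"],c["R"],c["t"])
    for th in("bench_rack","carrier","tube_1_mid","vial_mid","microplate"):
        for d in bot.regions_of(c,th): print(th,d["p"],d["box"])
E
```

```text
{'time': 0.0, 'q': array([7.23073064e+01, 5.01164104e+00, 1.00353586e+01, 9.50998220e+01,
       9.72710418e-05, 8.99991361e+01]), 'qd': array([-0.02914741,  0.07178564,  0.07855137, -0.03231469,  0.03816888,
        0.06808495]), 'joint_efforts': array([-1.59951187e-04, -5.20385385e+01,  4.64810371e+01,  1.60354137e-02,
       -4.18831758e-05, -3.93057618e-06]), 'ee_pos': array([0.16708245, 0.5237707 , 0.23058598]), 'tcp_rot': array([-1.79923896e+02, -9.84185069e-05,  1.62308170e+02]), 'wrist_force': array([-0.01496004, -0.15116835, -0.01485515]), 'torque': array([-0.01839018, -0.04247005, -0.0284312 ]), 'opening': 0.08548925447796128}
side [[590.11651729   0.         312.85626439]
 [  0.         590.11651729 242.22643488]
 [  0.           0.           1.        ]] -0.19456794338293515 [[-0.99957995  0.02582091 -0.0131604 ]
 [ 0.02602432  0.59988099 -0.79966589]
 [-0.01275343 -0.79967248 -0.60030098]] [0.56702835 0.03730978 1.16049647]
bench_rack 0.86 [341.9, 349.9, 105.0, 107.5]
carrier 0.6 [322.9, 306.8, 24.7, 32.4]
carrier 0.56 [321.1, 187.5, 46.0, 79.6]
tube_1_mid 0.57 [359.6, 339.3, 28.3, 33.8]
tube_1_mid 0.52 [319.9, 186.2, 48.8, 79.0]
vial_mid 0.54 [326.5, 180.6, 15.7, 31.3]
microplate 0.86 [272.8, 270.4, 48.2, 52.7]
top [[447.63508171   0.         318.00142868]
 [  0.         447.63508171 248.08261932]
 [  0.           0.           1.        ]] -0.09398475043690592 [[-0.01023825 -0.99987606  0.01196025]
 [-0.99404184  0.00887903 -0.10863692]
 [ 0.10851726 -0.01300124 -0.99400954]] [-0.01781563  0.57281787  1.06711604]
bench_rack 0.55 [195.2, 263.9, 87.7, 62.9]
carrier 0.67 [409.1, 257.9, 103.6, 38.5]
tube_1_mid 0.81 [170.3, 273.9, 17.5, 14.4]
microplate 0.7 [303.5, 222.4, 53.3, 45.1]
microplate 0.67 [202.0, 253.1, 19.4, 15.1]
```

View pics/side0.png

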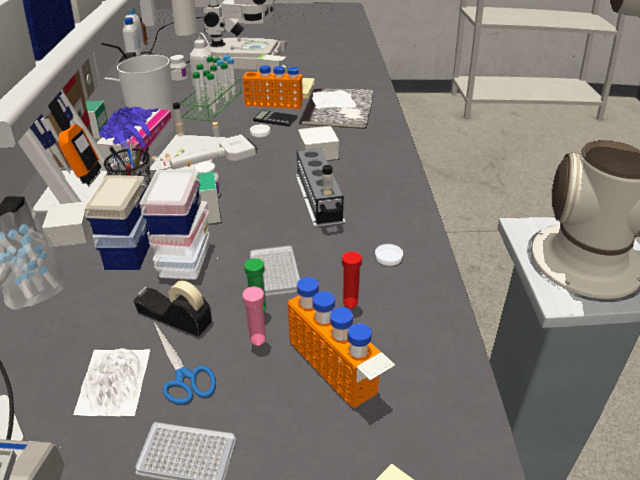

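View pics/top0.png

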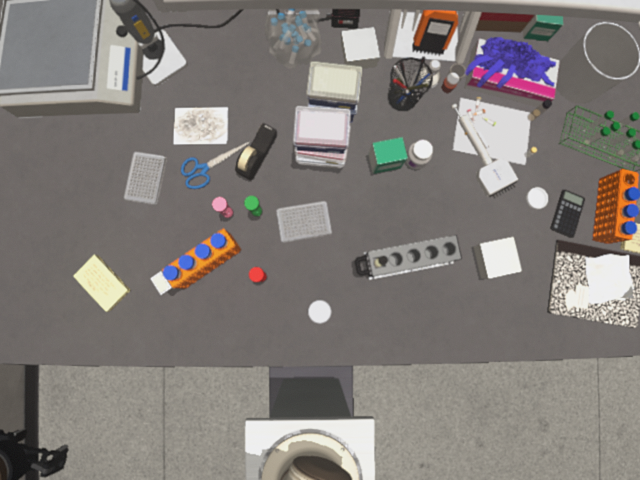

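```bash
python3 - <<'E'
import cv2
t=cv2.imread("pics/top0.png"); s=cv2.imread("pics/side0.png")
f=lambda im,x,y,w,h,k,n: cv2.imwrite(n,cv2.resize(im[y:y+h,x:x+w],None,fx=k,fy=k,interpolation=cv2.INTER_CUBIC))
f(t,140,185,130,115,6,"pics/c1.png"); f(t,345,220,130,70,6,"pics/c2.png")
f(s,235,240,170,170,3.5,"pics/c3.png"); f(s,280,135,80,100,6,"pics/c4.png")
E
```

```text
(no output)
```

View pics/c1.png

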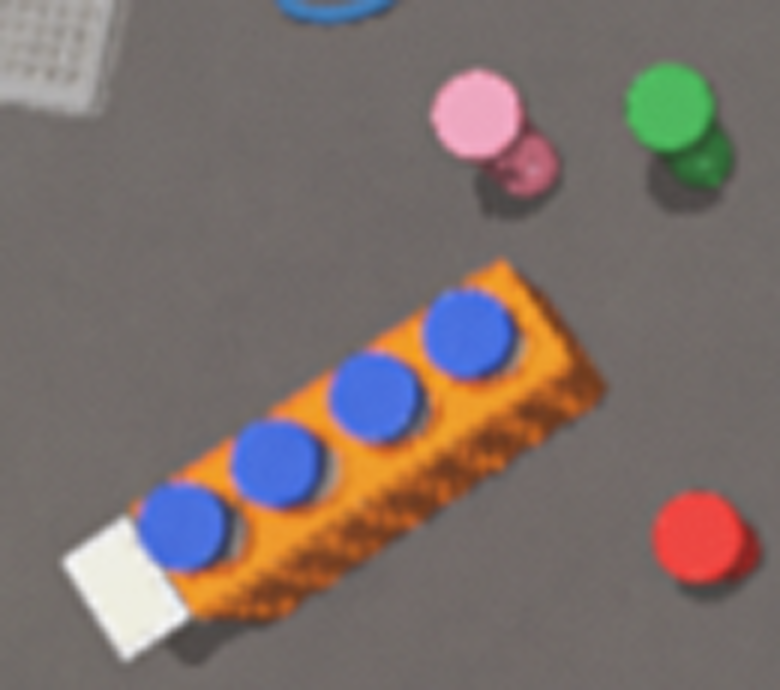

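View pics/c2.png

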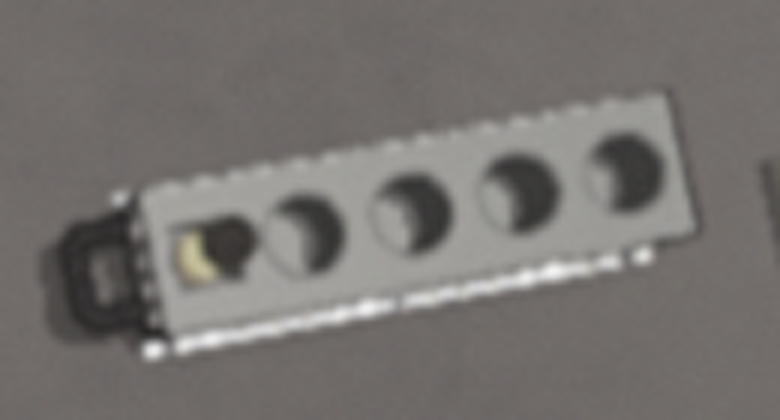

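View pics/c3.png

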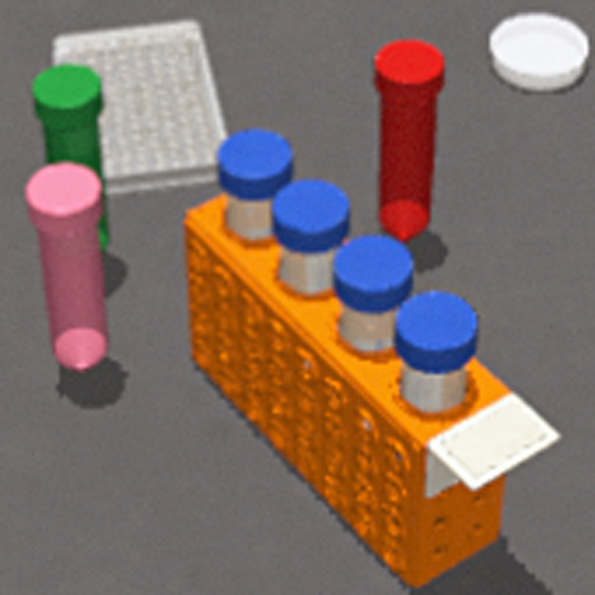

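View pics/c4.png

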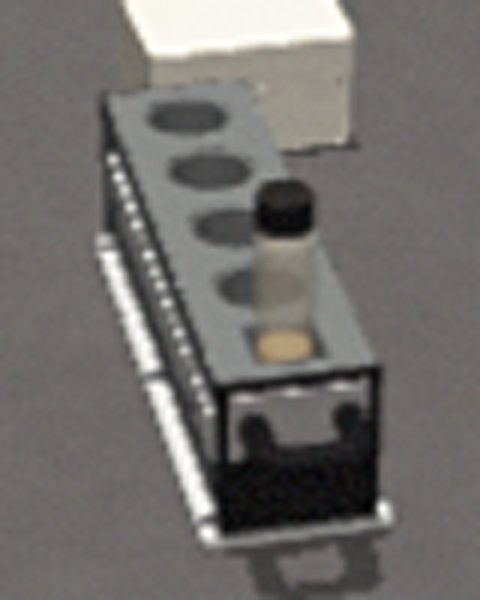

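```bash
cat > h.py <<'E'
import numpy as np,cv2,pickle
from scipy.optimize import least_squares
def proj(c,X):
    X=np.atleast_2d(X); p=X@np.array(c["R"]).T+np.array(c["t"]); s=p[:,:2]/p[:,2:]
    r2=(s**2).sum(1,keepdims=True); s=s*(1+c["k1"]*r2); K=np.array(c["camera_matrix"])
    return s*[K[0,0],K[1,1]]+K[:2,2]
def ray(c,uv,z):
    K=np.array(c["camera_matrix"]); s0=(np.array(uv)-K[:2,2])/[K[0,0],K[1,1]]; s=s0.copy()
    for _ in range(20): s=s0/(1+c["k1"]*(s@s))
    R=np.array(c["R"]);t=np.array(c["t"]); o=-R.T@t; d=R.T@np.array([s[0],s[1],1]); return o+d*(z-o[2])/d[2]
def row(p,ys,z):
    x,y,a=p; ys=np.array(ys); return np.c_[x-np.sin(a)*ys,y+np.cos(a)*ys,np.full(len(ys),z)]
def fit(obs,ys,z,p0):
    f=lambda p: np.concatenate([(proj(c,row(p,ys,z))-np.array(uv)).ravel() for c,uv in obs])
    r=least_squares(f,p0); return r.x,r.fun.reshape(-1,2)
def uncrop(P,x,y,k): return (np.array(P,float)+.5)/k-.5+[x,y]
E
python3 - <<'E'
from h import *
T=pickle.load(open("top0.pkl","rb"));S=pickle.load(open("side0.pkl","rb"))
tc=uncrop([(184,527),(277,464),(376,396),(469,334)],140,185,6)
sc=uncrop([(436,317),(373,260),(310,204),(255,152)],235,240,3.5)
tb=uncrop([(304,235),(411,214),(519,194),(625,172)],345,220,6)
sb=uncrop([(260,288),(234,228),(211,171),(188,117)],280,135,6)
ry=[.064,.022,-.022,-.064]; by=[.03,-.014,-.058,-.102]
for nm,a,b,ys,z,p0 in(("rack",tc,sc,ry,.135,[.5,.27,.9]),("carr",tb,sb,by,.07,[.5,-.2,.2])):
    for o in([(T,a)],[(S,b)],[(T,a),(S,b)]):
        p,r=fit(o,ys,z,p0); print(nm,p.round(4),np.degrees(p[2]).round(2),np.abs(r).max().round(2))
    print(r.round(1).tolist()); print(row(p,ys,z).round(4))
    print("indiv top",np.array([ray(T,u,z)[:2] for u in a]).round(4).tolist()); print("side",np.array([ray(S,u,z)[:2] for u in b]).round(4).tolist())
for n,cr,cs in(("pink",(477,114),(64,185)),("green",(669,107),(68,82)),("red",(699,537),(410,58))):
    for z in(.10,.118,.135):print(n,z,ray(T,uncrop(cr,140,185,6),z)[:2].round(3),ray(S,uncrop(cs,235,240,3.5),z)[:2].round(3))
E
```

```text
rack [0.5454 0.2542 0.5928] 33.96 0.14
rack [0.5434 0.2509 0.5942] 34.05 0.3
rack [0.5441 0.2525 0.5946] 34.07 1.11
[[0.7, 0.7], [0.8, 0.6], [0.7, 0.7], [0.9, 0.4], [-0.2, 1.1], [-0.4, 0.8], [-0.3, 0.4], [-0.6, 0.6]]
[[0.5082 0.3055 0.135 ]
 [0.5317 0.2707 0.135 ]
 [0.5564 0.2342 0.135 ]
 [0.5799 0.1995 0.135 ]]
indiv top [[0.5098, 0.307], [0.533, 0.2725], [0.558, 0.2359], [0.5809, 0.2014]]
side [[0.5077, 0.3033], [0.5311, 0.269], [0.5559, 0.2333], [0.5789, 0.1982]]
carr [ 0.5467 -0.2354  0.1805] 10.34 0.13
carr [ 0.5444 -0.238   0.1743] 9.99 0.12
carr [ 0.5455 -0.2359  0.1779] 10.19 0.68
[[0.2, 0.5], [0.4, 0.5], [0.2, 0.4], [0.2, 0.7], [-0.5, 0.4], [-0.4, 0.4], [-0.6, 0.5], [-0.6, 0.6]]
[[ 0.5402 -0.2064  0.07  ]
 [ 0.548  -0.2497  0.07  ]
 [ 0.5558 -0.293   0.07  ]
 [ 0.5635 -0.3363  0.07  ]]
indiv top [[0.5413, -0.2058], [0.5492, -0.2488], [0.5568, -0.2926], [0.5652, -0.3359]]
side [[0.5391, -0.208], [0.5471, -0.2516], [0.5544, -0.2953], [0.5622, -0.339]]
pink 0.1 [0.672 0.207] [0.667 0.178]
pink 0.118 [0.668 0.203] [0.665 0.198]
pink 0.135 [0.664 0.2  ] [0.663 0.217]
green 0.1 [0.673 0.132] [0.67  0.102]
green 0.118 [0.67 0.13] [0.667 0.124]
green 0.135 [0.666 0.127] [0.665 0.145]
red 0.1 [0.507 0.12 ] [0.501 0.09 ]
red 0.118 [0.506 0.117] [0.503 0.113]
red 0.135 [0.505 0.115] [0.505 0.134]
```

```bash
cat >> h.py <<'E'
def plan(X,yaw,o=None):
    from workcell import bot
    o=o or bot.get_obs(); p=np.array(o["ee_pos"]); a=np.radians(o["tcp_rot"][2])
    d=np.array(X)-p; xt=[np.cos(a),np.sin(a),0]; yt=[np.sin(a),-np.cos(a),0]
    dy=(yaw-o["tcp_rot"][2]+180)%360-180
    print("t",round(o["time"],2),"pos",p.round(4),"rot",np.round(o["tcp_rot"],2),"open",round(o["opening"],4),"F",np.round(o["wrist_force"],1))
    print("  -> xyz",[round(float(v)/.04,3) for v in (d@xt,d@yt,-d[2])],"drz",round(-np.radians(dy),4),"dist",np.linalg.norm(d).round(4))
RK=(0.5441,0.2525,0.5946); CR=(0.5455,-0.2359,0.1779)
RY=[.064,.022,-.022,-.064]; BY=[.03,-.014,-.058,-.102]
def tube(i): return row(RK,RY,0)[i-1][:2]
def bore(i): return row(CR,BY,0)[i-1][:2]
E
python3 -c "
from h import *
plan([*tube(1),.2],124.07)"
```

```text
t 0.6 pos [0.1672 0.524  0.2313] rot [-180.      0.    162.31] open 0.0854 F [-0.3  0.2 -0.5]
  -> xyz [-9.784, -2.611, 0.782] drz 0.6674 dist 0.4063
```

Request:
step_arm(
  dr=[
    [0,0,0.05],
    [0,0,0.12],
    [0,0,0.2],
    [0,0,0.29],
    [0,0,0.38],
    [0,0,0.47],
    [0,0,0.56],
    [0,0,0.62],
  ],
  xyz=[
    [-0.5,-0.13,0],
    [-1.5,-0.4,0],
    [-2.7,-0.7,0.1],
    [-3.9,-1.05,0.2],
    [-5.1,-1.4,0.3],
    [-6.3,-1.7,0.4],
    [-7.5,-2.0,0.5],
    [-8.7,-2.3,0.6],
  ],
  gripper=[1,1,1,1,1,1,1,1],
  squeeze=40,
)

```text
time: 1.4
ee_pos: [0.4723, 0.3291, 0.2073]
tcp_rot: [180.0, -0.0, 126.6]
wrist_force: [-0.3, 1.6, 0.2]
opening: 0.0854
```

```bash
python3 -c "
from h import *
plan([*tube(1),.18],124.07)"
```

```text
t 1.4 pos [0.4723 0.3291 0.2073] rot [179.97  -0.   126.58] open 0.0854 F [-0.3  1.6  0.2]
  -> xyz [-1.01, 0.369, 0.684] drz 0.0437 dist 0.051
```

Request:
step_arm(
  dr=[
    [0,0,0.02],
    [0,0,0.044],
    [0,0,0.044],
    [0,0,0.044],
    [0,0,0.044],
    [0,0,0.044],
    [0,0,0.044],
    [0,0,0.044],
  ],
  xyz=[
    [-0.5,0.18,0.3],
    [-0.8,0.3,0.5],
    [-1.01,0.37,0.68],
    [-1.01,0.37,0.68],
    [-1.01,0.37,0.68],
    [-1.01,0.37,0.68],
    [-1.01,0.37,0.68],
    [-1.01,0.37,0.68],
  ],
  gripper=[1,1,1,1,1,1,1,1],
)

```text
time: 2.2
ee_pos: [0.5065, 0.3076, 0.1806]
tcp_rot: [180.0, 0.0, 124.3]
wrist_force: [0.3, 0.1, 0.8]
opening: 0.0856
```

```bash
cat > look.py <<'E'
import sys
from h import *
from workcell import bot
def look(n,tag,x,y,w,h,k):
    c=bot.camera(n); pickle.dump(c,open(f"{n}_{tag}.pkl","wb"))
    cv2.imwrite(f"pics/{n}_{tag}.png",cv2.resize(c["image"][y:y+h,x:x+w,::-1],None,fx=k,fy=k,interpolation=cv2.INTER_CUBIC))
    return c
E
python3 -c "
from look import *
look('top','a',100,160,200,150,4);look('side','a',230,190,200,150,4)
plan([*tube(1),.108],124.07)"
```

```text
t 2.3 pos [0.5066 0.3074 0.1804] rot [179.98   0.   124.29] open 0.0853 F [0.3 0.6 0.4]
  -> xyz [-0.061, 0.008, 1.809] drz 0.0039 dist 0.0724
```

View pics/top_a.png

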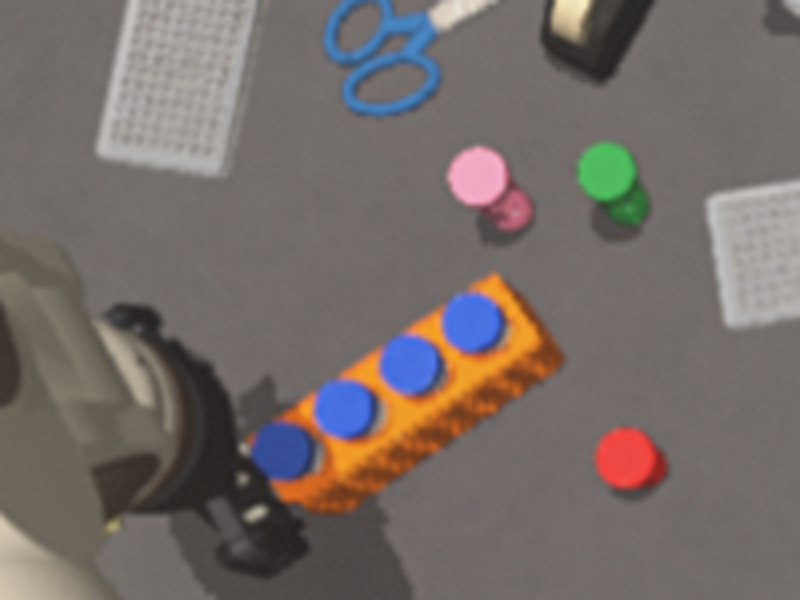

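View pics/side_a.png

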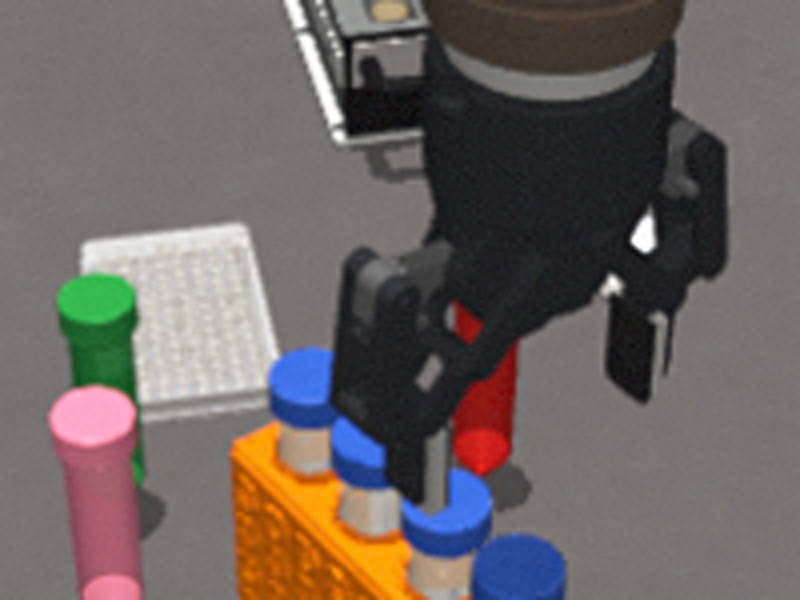

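Request:
step_arm(
  dr=[
    [0,0,0.004],
    [0,0,0.004],
    [0,0,0.004],
    [0,0,0.004],
    [0,0,0.004],
    [0,0,0.004],
    [0,0,0.004],
    [0,0,0.004],
  ],
  xyz=[
    [-0.06,0.01,0.3],
    [-0.06,0.01,0.7],
    [-0.06,0.01,1.1],
    [-0.06,0.01,1.5],
    [-0.06,0.01,1.7],
    [-0.06,0.01,1.8],
    [-0.06,0.01,1.8],
    [-0.06,0.01,1.8],
  ],
  gripper=[1,1,1,1,1,1,1,1],
)

```text
time: 3.1
ee_pos: [0.5087, 0.3054, 0.1087]
tcp_rot: [179.9, 0.0, 124.0]
wrist_force: [1.2, -0.6, -0.0]
opening: 0.0853
```

Request:
step_arm(
  dr=[
    [0,0,0],
    [0,0,0],
    [0,0,0],
    [0,0,0],
    [0,0,0],
    [0,0,0],
    [0,0,0],
    [0,0,0],
  ],
  xyz=[
    [0,0,0],
    [0,0,0],
    [0,0,0],
    [0,0,0],
    [0,0,0],
    [0,0,0],
    [0,0,0],
    [0,0,0],
  ],
  gripper=[0.7,0.6,0.5,0.45,0.3,0.2,0.2,0.2],
  squeeze=40,
)

```text
time: 3.9
ee_pos: [0.5085, 0.3054, 0.1083]
tcp_rot: [180.0, 0.0, 124.0]
wrist_force: [-0.2, -0.1, 3.9]
opening: 0.0326
```

```bash
python3 -c "
from look import *
look('top','b',100,160,200,150,4);look('side','b',230,190,200,180,3.3)
plan([*tube(1),.108],124.07)"
```

```text
t 4.0 pos [0.5085 0.3054 0.1083] rot [179.98   0.   124.03] open 0.0327 F [-0.5 -0.2  4.7]
  -> xyz [0.007, -0.004, 0.008] drz -0.0007 dist 0.0005
```

View pics/side_b.png

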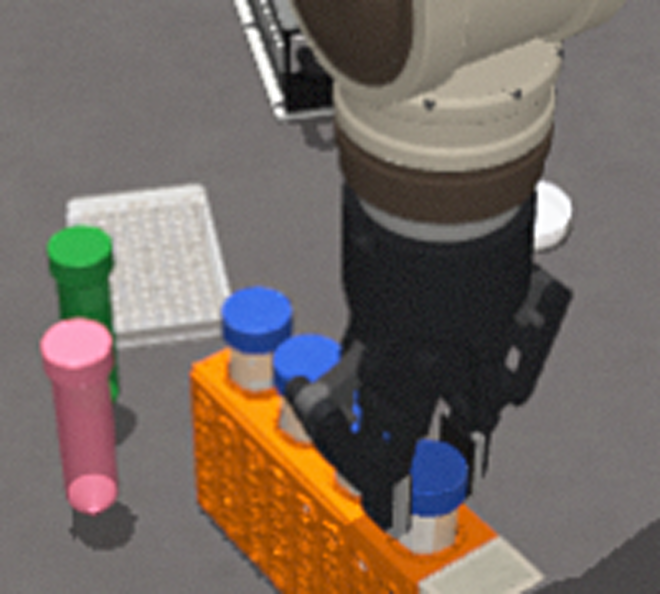

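Request:
step_arm(
  dr=[
    [0,0,0],
    [0,0,0],
    [0,0,0],
    [0,0,0],
    [0,0,0],
    [0,0,0],
    [0,0,0],
    [0,0,0],
  ],
  xyz=[
    [0,0,-0.2],
    [0,0,-0.6],
    [0,0,-1.1],
    [0,0,-1.7],
    [0,0,-2.3],
    [0,0,-2.9],
    [0,0,-3.4],
    [0,0,-3.6],
  ],
  gripper=[0.2,0.2,0.2,0.2,0.2,0.2,0.2,0.2],
)

```text
time: 4.8
ee_pos: [0.5088, 0.3055, 0.2543]
tcp_rot: [179.9, 0.0, 124.0]
wrist_force: [0.6, 0.1, -0.4]
opening: 0.0329
```

```bash
python3 -c "
from look import *
look('side','c',230,120,200,180,3.3)
plan([*bore(1),.25],100.19)"
```

```text
t 4.85 pos [0.5089 0.3056 0.2544] rot [1.7985e+02 1.0000e-02 1.2403e+02] open 0.0325 F [-0.4 -0.9  0.1]
  -> xyz [-11.045, -6.514, 0.111] drz 0.4161 dist 0.5129
```

View pics/side_c.png

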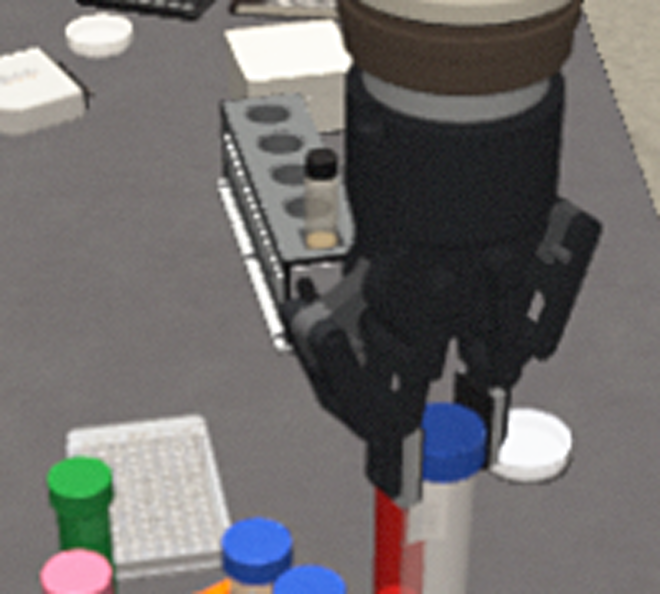

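Request:
step_arm(
  dr=[
    [0,0,0.01],
    [0,0,0.025],
    [0,0,0.045],
    [0,0,0.07],
    [0,0,0.1],
    [0,0,0.13],
    [0,0,0.16],
    [0,0,0.19],
  ],
  xyz=[
    [-0.22,-0.13,0],
    [-0.66,-0.39,0],
    [-1.2,-0.7,0],
    [-1.9,-1.1,0],
    [-2.65,-1.55,0],
    [-3.4,-2.0,0],
    [-4.2,-2.5,0],
    [-5.0,-2.95,0],
  ],
  gripper=[0.2,0.2,0.2,0.2,0.2,0.2,0.2,0.2],
)

```text
time: 5.65
ee_pos: [0.5217, 0.0715, 0.2506]
tcp_rot: [-179.9, -0.0, 113.0]
wrist_force: [1.3, 0.4, -0.7]
opening: 0.0324
```

```bash
python3 -c "
from look import *
plan([*bore(1),.252],100.19)"
```

```text
t 5.65 pos [0.5217 0.0715 0.2506] rot [-1.7988e+02 -2.0000e-02  1.1305e+02] open 0.0324 F [ 1.3  0.4 -0.7]
  -> xyz [-6.572, -2.294, -0.035] drz 0.2244 dist 0.2785
```

Request:
step_arm(
  dr=[
    [0,0,0.03],
    [0,0,0.06],
    [0,0,0.095],
    [0,0,0.13],
    [0,0,0.16],
    [0,0,0.19],
    [0,0,0.21],
    [0,0,0.22],
  ],
  xyz=[
    [-0.95,-0.33,0],
    [-1.9,-0.66,0],
    [-2.8,-0.98,0],
    [-3.7,-1.3,0],
    [-4.6,-1.6,0],
    [-5.4,-1.88,0],
    [-6.05,-2.12,0],
    [-6.5,-2.27,0],
  ],
  gripper=[0.2,0.2,0.2,0.2,0.2,0.2,0.2,0.2],
)

```text
time: 6.45
ee_pos: [0.5402, -0.2035, 0.2503]
tcp_rot: [-179.9, -0.1, 100.4]
wrist_force: [-0.0, 0.3, -0.8]
opening: 0.0327
```

```bash
python3 -c "
from look import *
plan([*bore(1),.19],100.19)"
```

```text
t 6.45 pos [ 0.5402 -0.2035  0.2503] rot [-1.7987e+02 -6.0000e-02  1.0037e+02] open 0.0327 F [-0.   0.3 -0.8]
  -> xyz [-0.07, -0.014, 1.506] drz 0.0032 dist 0.0603
```

Request:
step_arm(
  dr=[
    [0,0,0.003],
    [0,0,0.003],
    [0,0,0.003],
    [0,0,0.003],
    [0,0,0.003],
    [0,0,0.003],
    [0,0,0.003],
    [0,0,0.003],
  ],
  xyz=[
    [-0.04,-0.01,0.2],
    [-0.07,-0.01,0.5],
    [-0.07,-0.01,0.9],
    [-0.07,-0.01,1.3],
    [-0.07,-0.01,1.6],
    [-0.07,-0.01,1.8],
    [-0.07,-0.01,1.88],
    [-0.07,-0.01,1.88],
  ],
  gripper=[0.2,0.2,0.2,0.2,0.2,0.2,0.2,0.2],
)

```text
time: 7.25
ee_pos: [0.5413, -0.2038, 0.1767]
tcp_rot: [-180.0, -0.0, 100.4]
wrist_force: [-0.5, -0.4, 0.3]
opening: 0.0326
```

```bash
python3 -c "
from look import *
look('top','d',320,190,180,120,4.4);look('side','d',250,80,150,150,4)
plan([*bore(1),.107],100.19)"
```

```text
t 7.35 pos [ 0.5416 -0.204   0.1775] rot [1.7996e+02 2.0000e-02 1.0038e+02] open 0.0326 F [ 0.3  0.5 -1.5]
  -> xyz [-0.051, -0.046, 1.762] drz 0.0033 dist 0.0705
```

View pics/side_d.png

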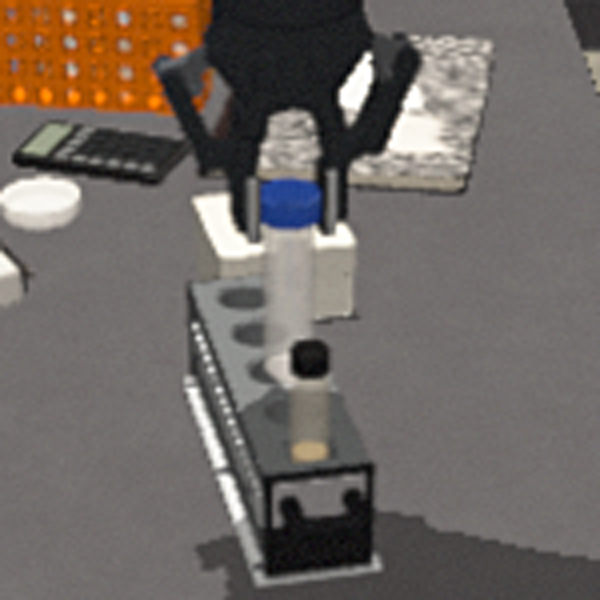

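View pics/top_d.png

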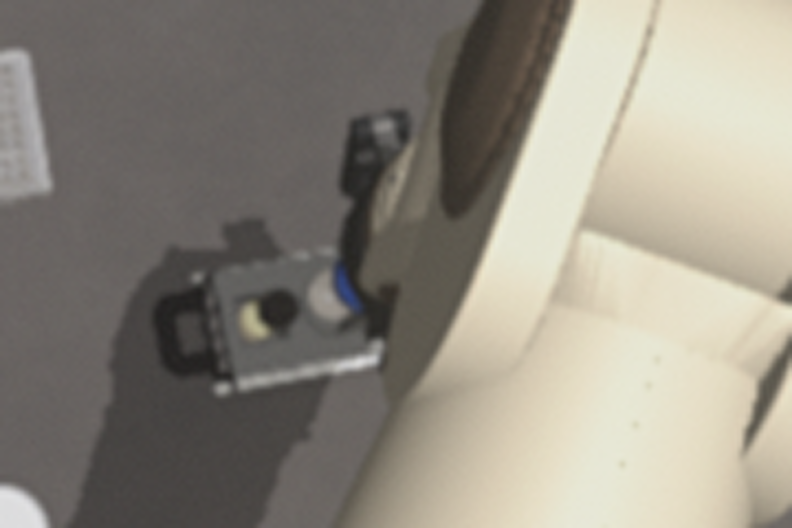

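```bash
python3 -c "
from look import *
S=pickle.load(open('side_d.pkl','rb'))
u=uncrop([(291,190)],250,80,4)[0]; print(u,ray(S,u,.1775+.027))
c=S['image']; hsv=cv2.cvtColor(c,cv2.COLOR_RGB2HSV); m=cv2.inRange(hsv,(105,120,60),(130,255,255)); m[:, :300]=0;m[:,345:]=0;m[:115]=0;m[145:]=0
print(cv2.boundingRect(m))
print(proj(S,[[.5416,-.204,.2045]]))
plan([*bore(1),.172],100.19)"
```

```text
[322.375 127.125] [ 0.53988037 -0.20425475  0.2045    ]
(315, 125, 16, 12)
[[321.53704218 127.19801845]]
t 7.35 pos [ 0.5416 -0.204   0.1775] rot [1.7996e+02 2.0000e-02 1.0038e+02] open 0.0326 F [ 0.3  0.5 -1.5]
  -> xyz [-0.051, -0.046, 0.137] drz 0.0033 dist 0.0061
```

Request:
step_arm(
  dr=[
    [0,0,0.003],
    [0,0,0.003],
    [0,0,0.003],
    [0,0,0.003],
    [0,0,0.003],
    [0,0,0.003],
    [0,0,0.003],
    [0,0,0.003],
  ],
  xyz=[
    [-0.04,-0.02,0],
    [-0.07,-0.04,0],
    [-0.07,-0.04,0.1],
    [-0.07,-0.04,0.2],
    [-0.07,-0.04,0.35],
    [-0.07,-0.04,0.5],
    [-0.07,-0.04,0.65],
    [-0.07,-0.04,0.8],
  ],
  gripper=[0.2,0.2,0.2,0.2,0.2,0.2,0.2,0.2],
)

```text
time: 8.15
ee_pos: [0.5403, -0.2071, 0.1442]
tcp_rot: [-180.0, 0.0, 100.2]
wrist_force: [-1.0, -1.2, 0.7]
opening: 0.0328
```

```bash
python3 -c "
from look import *
look('side','e',250,80,150,150,4)
plan([*bore(1),.104],100.19)"
```

```text
t 8.2 pos [ 0.54   -0.2071  0.1432] rot [-1.7992e+02 -3.0000e-02  1.0019e+02] open 0.0325 F [-0.2 -1.2 -2. ]
  -> xyz [0.016, 0.008, 0.981] drz 0.0001 dist 0.0392
```

View pics/side_e.png

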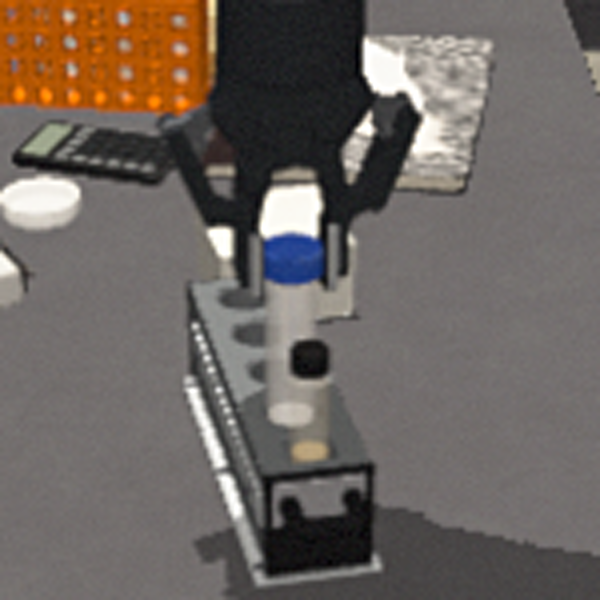

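Request:
step_arm(
  dr=[
    [0,0,0],
    [0,0,0],
    [0,0,0],
    [0,0,0],
    [0,0,0],
    [0,0,0],
    [0,0,0],
    [0,0,0],
  ],
  xyz=[
    [0,0,0.15],
    [0,0,0.3],
    [0,0,0.45],
    [0,0,0.6],
    [0,0,0.72],
    [0,0,0.83],
    [0,0,0.92],
    [0,0,0.97],
  ],
  gripper=[0.2,0.2,0.2,0.2,0.2,0.2,0.2,0.2],
)

```text
time: 9.0
ee_pos: [0.5403, -0.2072, 0.1058]
tcp_rot: [-180.0, 0.0, 100.2]
wrist_force: [-2.2, -2.2, 1.4]
opening: 0.0326
```

```bash
python3 -c "
from look import *
plan([*bore(1),.104],100.19)"
```

```text
t 9.0 pos [ 0.5403 -0.2072  0.1058] rot [-1.8000e+02  1.0000e-02  1.0019e+02] open 0.0326 F [-2.2 -2.2  1.4]
  -> xyz [0.021, 0.0, 0.046] drz 0.0 dist 0.002
```

Request:
step_arm(
  dr=[
    [0,0,0],
    [0,0,0],
    [0,0,0],
    [0,0,0],
    [0,0,0],
    [0,0,0],
    [0,0,0],
    [0,0,0],
  ],
  xyz=[
    [0,0,0.03],
    [0,0,0.03],
    [0,0,0.03],
    [0,0,0.03],
    [0,0,0.03],
    [0,0,0.03],
    [0,0,0],
    [0,0,-0.3],
  ],
  gripper=[0.2,0.2,0.5,0.6,0.8,1,1,1],
)

```text
time: 9.8
ee_pos: [0.5397, -0.2068, 0.1172]
tcp_rot: [-179.9, -0.1, 100.2]
wrist_force: [-0.2, -0.8, -0.8]
opening: 0.0853
```

```bash
python3 -c "
from look import *
look('side','f',250,80,150,150,4)
plan([*tube(2),.20],124.07)"
```

```text
t 9.85 pos [ 0.5407 -0.2072  0.1205] rot [1.7993e+02 4.0000e-02 1.0020e+02] open 0.0854 F [-0.5  0.2  1.4]
  -> xyz [11.799, 1.896, -1.988] drz -0.4167 dist 0.4846
```

View pics/side_f.png

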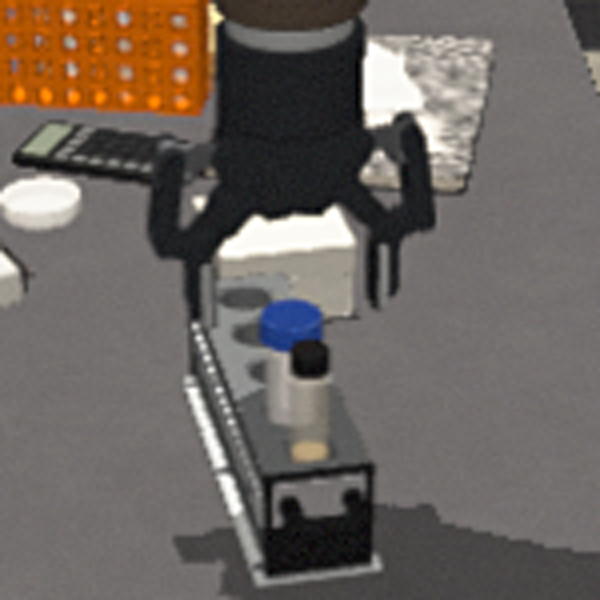

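Request:
step_arm(
  dr=[
    [0,0,0],
    [0,0,0],
    [0,0,0],
    [0,0,-0.02],
    [0,0,-0.05],
    [0,0,-0.09],
    [0,0,-0.13],
    [0,0,-0.17],
  ],
  xyz=[
    [0,0,-0.5],
    [0,0,-1.2],
    [0,0,-1.8],
    [0.3,0.05,-2.0],
    [1.1,0.18,-2.0],
    [2.2,0.35,-2.0],
    [3.4,0.55,-2.0],
    [4.6,0.74,-2.0],
  ],
  gripper=[1,1,1,1,1,1,1,1],
)

```text
time: 10.65
ee_pos: [0.5363, -0.0186, 0.1977]
tcp_rot: [-180.0, -0.0, 110.1]
wrist_force: [1.3, -1.3, -0.3]
opening: 0.0854
```

```bash
python3 -c "
from look import *
plan([*tube(2),.20],124.07)"
```

```text
t 10.65 pos [ 0.5363 -0.0186  0.1977] rot [-1.8000e+02 -2.0000e-02  1.1005e+02] open 0.0854 F [ 1.3 -1.3 -0.3]
  -> xyz [6.833, 2.373, -0.057] drz -0.2446 dist 0.2893
```

Request:
step_arm(
  dr=[
    [0,0,-0.04],
    [0,0,-0.08],
    [0,0,-0.12],
    [0,0,-0.16],
    [0,0,-0.19],
    [0,0,-0.22],
    [0,0,-0.24],
    [0,0,-0.24],
  ],
  xyz=[
    [1.1,0.38,0],
    [2.2,0.76,0],
    [3.3,1.15,0],
    [4.4,1.53,0],
    [5.4,1.88,0],
    [6.2,2.15,0],
    [6.7,2.33,0.1],
    [6.8,2.37,0.4],
  ],
  gripper=[1,1,1,1,1,1,1,1],
)

```text
time: 11.45
ee_pos: [0.5327, 0.2702, 0.182]
tcp_rot: [179.9, -0.0, 123.9]
wrist_force: [-0.3, 1.1, 0.1]
opening: 0.0854
```

Request:
step_arm(
  dr=[
    [0,0,0],
    [0,0,0],
    [0,0,0],
    [0,0,0],
    [0,0,0],
    [0,0,0],
    [0,0,0],
    [0,0,0],
  ],
  xyz=[
    [0,0,0],
    [0,0,0],
    [0,0,0],
    [0,0,0],
    [0,0,0],
    [0,0,0],
    [0,0,0],
    [0,0,0],
  ],
  gripper=[1,1,1,1,1,1,1,1],
)

```text
time: 12.25
ee_pos: [0.5333, 0.2672, 0.1821]
tcp_rot: [180.0, 0.0, 123.7]
wrist_force: [1.1, -0.4, -1.0]
opening: 0.0851
```

```bash
python3 -c "
from look import *
plan([*tube(2),.108],124.07)
look('side','g',230,170,200,180,3.3)
"
```

```text
t 12.25 pos [0.5333 0.2672 0.1821] rot [179.99   0.   123.68] open 0.0851 F [ 1.1 -0.4 -1. ]
  -> xyz [0.094, 0.016, 1.854] drz -0.0067 dist 0.0742
```

View pics/side_g.png

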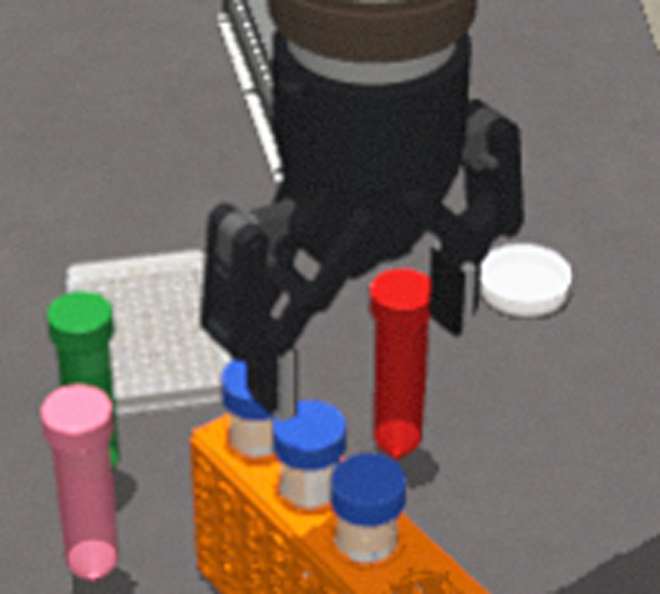

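Request:
step_arm(
  dr=[
    [0,0,-0.007],
    [0,0,-0.007],
    [0,0,-0.007],
    [0,0,-0.007],
    [0,0,-0.007],
    [0,0,-0.007],
    [0,0,-0.007],
    [0,0,-0.007],
  ],
  xyz=[
    [0.09,0.016,0.2],
    [0.09,0.016,0.6],
    [0.09,0.016,1.1],
    [0.09,0.016,1.5],
    [0.09,0.016,1.7],
    [0.09,0.016,1.84],
    [0.09,0.016,1.85],
    [0.09,0.016,1.85],
  ],
  gripper=[1,1,1,1,1,1,1,1],
)

```text
time: 13.1
ee_pos: [0.532, 0.2708, 0.1087]
tcp_rot: [180.0, 0.0, 124.1]
wrist_force: [0.7, -0.5, -0.9]
opening: 0.0855
```

Request:
step_arm(
  dr=[
    [0,0,0],
    [0,0,0],
    [0,0,0],
    [0,0,0],
    [0,0,0],
    [0,0,0],
    [0,0,0],
    [0,0,0],
  ],
  xyz=[
    [0,0,0],
    [0,0,0],
    [0,0,0],
    [0,0,0],
    [0,0,0],
    [0,0,0],
    [0,0,0],
    [0,0,0],
  ],
  gripper=[0.7,0.6,0.5,0.45,0.3,0.2,0.2,0.2],
)

```text
time: 13.9
ee_pos: [0.5319, 0.2706, 0.1083]
tcp_rot: [180.0, 0.0, 124.1]
wrist_force: [-0.4, -0.1, 4.4]
opening: 0.0329
```

Request:
step_arm(
  dr=[
    [0,0,0],
    [0,0,0],
    [0,0,0],
    [0,0,0],
    [0,0,0],
    [0,0,0],
    [0,0,0],
    [0,0,0],
  ],
  xyz=[
    [0,0,-0.2],
    [0,0,-0.6],
    [0,0,-1.1],
    [0,0,-1.7],
    [0,0,-2.3],
    [0,0,-2.9],
    [0,0,-3.4],
    [0,0,-3.6],
  ],
  gripper=[0.2,0.2,0.2,0.2,0.2,0.2,0.2,0.2],
)

```text
time: 14.7
ee_pos: [0.5322, 0.2708, 0.2544]
tcp_rot: [179.9, 0.0, 124.1]
wrist_force: [0.6, 0.7, -0.4]
opening: 0.0328
```

```bash
python3 -c "
from look import *
look('side','h',230,120,200,180,3.3)
plan([*bore(2),.25],100.19)"
```

```text
t 14.75 pos [0.5323 0.2709 0.2545] rot [1.7984e+02 2.0000e-02 1.2409e+02] open 0.0323 F [-0.7  0.8  0.9]
  -> xyz [-10.998, -6.969, 0.113] drz 0.4172 dist 0.5208
```

View pics/side_h.png

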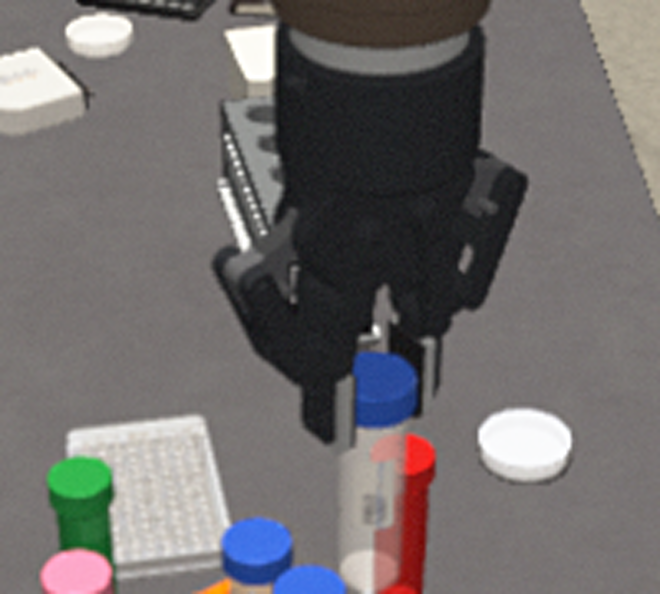

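Request:
step_arm(
  dr=[
    [0,0,0.01],
    [0,0,0.025],
    [0,0,0.045],
    [0,0,0.07],
    [0,0,0.1],
    [0,0,0.13],
    [0,0,0.16],
    [0,0,0.19],
  ],
  xyz=[
    [-0.22,-0.14,0],
    [-0.66,-0.42,0],
    [-1.2,-0.75,0],
    [-1.9,-1.18,0],
    [-2.65,-1.66,0],
    [-3.4,-2.14,0],
    [-4.2,-2.67,0],
    [-5.0,-3.15,0],
  ],
  gripper=[0.2,0.2,0.2,0.2,0.2,0.2,0.2,0.2],
)

```text
time: 15.55
ee_pos: [0.5386, 0.0322, 0.2506]
tcp_rot: [-179.9, -0.0, 113.1]
wrist_force: [-0.0, -0.4, -0.1]
opening: 0.0327
```

```bash
sed -i 's/^RK=.*/RK=(0.5441,0.2525,0.5946); CR=(0.5450,-0.2367,0.1779)/' h.py; python3 -c "
from look import *
plan([*bore(2),.252],100.19)"
```

```text
t 15.55 pos [0.5386 0.0322 0.2506] rot [-1.7989e+02 -3.0000e-02  1.1310e+02] open 0.0327 F [-0.  -0.4 -0.1]
  -> xyz [-6.588, -2.569, -0.035] drz 0.2253 dist 0.2829
```

Request:
step_arm(
  dr=[
    [0,0,0.03],
    [0,0,0.06],
    [0,0,0.095],
    [0,0,0.13],
    [0,0,0.16],
    [0,0,0.19],
    [0,0,0.22],
    [0,0,0.23],
  ],
  xyz=[
    [-0.95,-0.37,0],
    [-1.9,-0.74,0],
    [-2.8,-1.09,0],
    [-3.7,-1.44,0],
    [-4.6,-1.8,0],
    [-5.5,-2.15,0],
    [-6.3,-2.46,0],
    [-6.65,-2.6,0],
  ],
  gripper=[0.2,0.2,0.2,0.2,0.2,0.2,0.2,0.2],
)

```text
time: 16.35
ee_pos: [0.5476, -0.2541, 0.2501]
tcp_rot: [-179.9, -0.1, 99.8]
wrist_force: [-0.2, 0.1, -0.4]
opening: 0.0321
```

Request:
step_arm(
  dr=[
    [0,0,0],
    [0,0,0],
    [0,0,0],
    [0,0,0],
    [0,0,0],
    [0,0,0],
    [0,0,0],
    [0,0,0],
  ],
  xyz=[
    [0,0,0.2],
    [0,0,0.5],
    [0,0,0.9],
    [0,0,1.3],
    [0,0,1.6],
    [0,0,1.8],
    [0,0,1.85],
    [0,0,1.85],
  ],
  gripper=[0.2,0.2,0.2,0.2,0.2,0.2,0.2,0.2],
)

```text
time: 17.15
ee_pos: [0.5488, -0.2508, 0.1781]
tcp_rot: [-180.0, -0.0, 100.0]
wrist_force: [0.2, -0.4, -1.2]
opening: 0.0329
```

```bash
python3 -c "
from look import *
look('side','i',250,80,150,150,4)
plan([*bore(2),.143],100.19)"
```

```text
t 17.2 pos [ 0.5489 -0.251   0.1786] rot [1.7997e+02 2.0000e-02 1.0004e+02] open 0.0327 F [ 0.2 -0.1 -0.1]
  -> xyz [0.019, -0.034, 0.89] drz -0.0026 dist 0.0356
```

View pics/side_i.png

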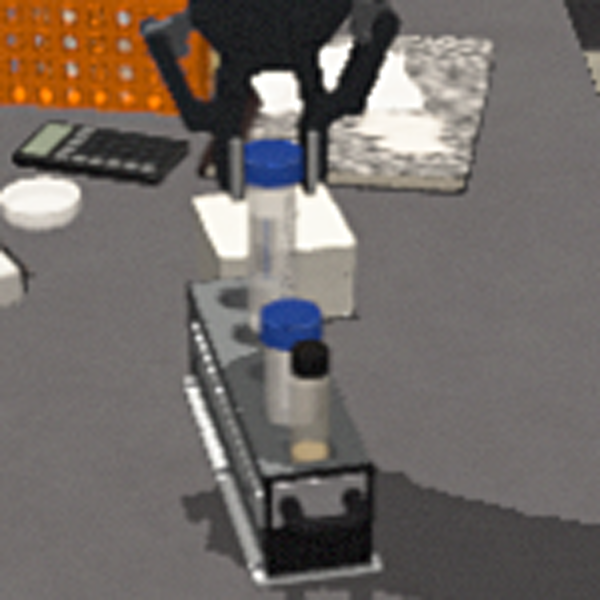

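Request:
step_arm(
  dr=[
    [0,0,-0.003],
    [0,0,-0.003],
    [0,0,-0.003],
    [0,0,-0.003],
    [0,0,-0.003],
    [0,0,-0.003],
    [0,0,-0.003],
    [0,0,-0.003],
  ],
  xyz=[
    [0.01,-0.03,0],
    [0.02,-0.034,0],
    [0.02,-0.034,0.1],
    [0.02,-0.034,0.2],
    [0.02,-0.034,0.35],
    [0.02,-0.034,0.5],
    [0.02,-0.034,0.7],
    [0.02,-0.034,0.88],
  ],
  gripper=[0.2,0.2,0.2,0.2,0.2,0.2,0.2,0.2],
)

```text
time: 18.0
ee_pos: [0.5472, -0.2506, 0.142]
tcp_rot: [-180.0, -0.0, 100.2]
wrist_force: [0.8, -0.0, 0.6]
opening: 0.0324
```

```bash
python3 -c "
from look import *
look('side','j',250,80,150,150,4)
plan([*bore(2),.103],100.19)"
```

```text
t 18.05 pos [ 0.5469 -0.2504  0.1408] rot [-1.7991e+02 -5.0000e-02  1.0020e+02] open 0.0325 F [ 1.1 -0.9 -1.5]
  -> xyz [-0.003, 0.014, 0.944] drz 0.0001 dist 0.0378
```

View pics/side_j.png

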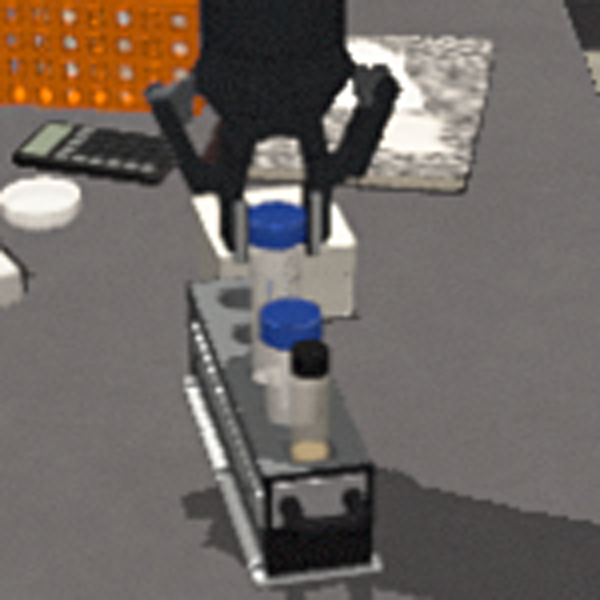

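In the bore (cap around (275,215) in the crop, foot below the mouth). Seat and release.

Request:
step_arm(
  dr=[
    [0,0,0],
    [0,0,0],
    [0,0,0],
    [0,0,0],
    [0,0,0],
    [0,0,0],
    [0,0,0],
    [0,0,0],
  ],
  xyz=[
    [0,0,0.15],
    [0,0,0.3],
    [0,0,0.45],
    [0,0,0.6],
    [0,0,0.72],
    [0,0,0.83],
    [0,0,0.92],
    [0,0,0.95],
  ],
  gripper=[0.2,0.2,0.2,0.2,0.2,0.2,0.2,0.2],
)

```text
time: 18.85
ee_pos: [0.5473, -0.2506, 0.1045]
tcp_rot: [-180.0, 0.0, 100.2]
wrist_force: [0.1, -1.5, 1.3]
opening: 0.0327
```

Request:
step_arm(
  dr=[
    [0,0,0],
    [0,0,0],
    [0,0,0],
    [0,0,0],
    [0,0,0],
    [0,0,0],
    [0,0,0],
    [0,0,0],
  ],
  xyz=[
    [0,0,0],
    [0,0,0],
    [0,0,0],
    [0,0,0],
    [0,0,0],
    [0,0,0],
    [0,0,0],
    [0,0,-0.3],
  ],
  gripper=[0.2,0.2,0.5,0.6,0.8,1,1,1],
)

```text
time: 19.65
ee_pos: [0.5466, -0.2502, 0.1157]
tcp_rot: [-179.9, -0.1, 100.2]
wrist_force: [-0.6, 0.7, -0.2]
opening: 0.0858
```

```bash
python3 -c "
from look import *
look('side','k',250,80,150,150,4)
plan([*tube(3),.20],124.07)"
```

```text
t 19.7 pos [ 0.5475 -0.2507  0.1191] rot [1.7994e+02 4.0000e-02 1.0020e+02] open 0.0852 F [-0.2 -0.6  2. ]
  -> xyz [11.892, 2.365, -2.021] drz -0.4167 dist 0.4917
```

View pics/side_k.png

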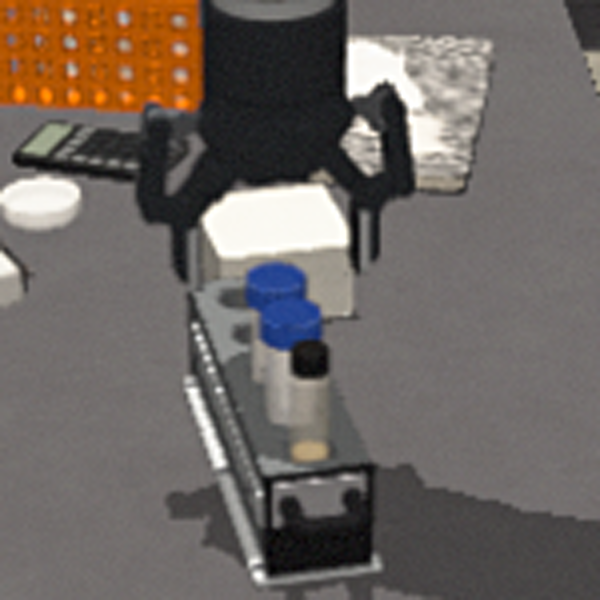

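Tube 2 is seated (caps at (276,280) and (290,315)). Next tube 3.

Request:
step_arm(
  dr=[
    [0,0,0],
    [0,0,0],
    [0,0,0],
    [0,0,-0.02],
    [0,0,-0.05],
    [0,0,-0.09],
    [0,0,-0.13],
    [0,0,-0.17],
  ],
  xyz=[
    [0,0,-0.5],
    [0,0,-1.2],
    [0,0,-1.8],
    [0.3,0.06,-2.0],
    [1.1,0.22,-2.0],
    [2.2,0.44,-2.0],
    [3.4,0.68,-2.0],
    [4.6,0.92,-2.0],
  ],
  gripper=[1,1,1,1,1,1,1,1],
)

```text
time: 20.5
ee_pos: [0.5504, -0.0607, 0.1965]
tcp_rot: [-180.0, -0.0, 110.1]
wrist_force: [0.5, -0.2, 0.7]
opening: 0.0853
```

```bash
python3 -c "
from look import *
plan([*tube(3),.20],124.07)"
```

```text
t 20.5 pos [ 0.5504 -0.0607  0.1965] rot [-1.7999e+02 -2.0000e-02  1.1005e+02] open 0.0853 F [ 0.5 -0.2  0.7]
  -> xyz [6.876, 2.671, -0.088] drz -0.2447 dist 0.2951
```

Request:
step_arm(
  dr=[
    [0,0,-0.04],
    [0,0,-0.08],
    [0,0,-0.12],
    [0,0,-0.16],
    [0,0,-0.19],
    [0,0,-0.22],
    [0,0,-0.25],
    [0,0,-0.25],
  ],
  xyz=[
    [1.1,0.43,0],
    [2.2,0.86,0],
    [3.3,1.28,0],
    [4.4,1.71,0],
    [5.4,2.1,0],
    [6.3,2.45,0],
    [6.8,2.65,0.1],
    [6.93,2.7,0.4],
  ],
  gripper=[1,1,1,1,1,1,1,1],
)

```text
time: 21.3
ee_pos: [0.5575, 0.2375, 0.1808]
tcp_rot: [179.9, -0.0, 124.5]
wrist_force: [-0.4, -0.4, 0.0]
opening: 0.0853
```

Request:
step_arm(
  dr=[
    [0,0,0],
    [0,0,0],
    [0,0,0],
    [0,0,0],
    [0,0,0],
    [0,0,0],
    [0,0,0],
    [0,0,0],
  ],
  xyz=[
    [0,0,0],
    [0,0,0],
    [0,0,0],
    [0,0,0],
    [0,0,0],
    [0,0,0],
    [0,0,0],
    [0,0,0],
  ],
  gripper=[1,1,1,1,1,1,1,1],
)

```text
time: 22.1
ee_pos: [0.558, 0.2344, 0.1809]
tcp_rot: [180.0, -0.0, 124.3]
wrist_force: [-0.3, -0.3, 0.0]
opening: 0.0856
```

```bash
python3 -c "
from look import *
plan([*tube(3),.108],124.07)
"
```

```text
t 22.1 pos [0.558  0.2344 0.1809] rot [180.    -0.   124.26] open 0.0856 F [-0.3 -0.3  0. ]
  -> xyz [0.019, -0.035, 1.823] drz 0.0032 dist 0.0729
```

Request:
step_arm(
  dr=[
    [0,0,0.003],
    [0,0,0.003],
    [0,0,0.003],
    [0,0,0.003],
    [0,0,0.003],
    [0,0,0.003],
    [0,0,0.003],
    [0,0,0.003],
  ],
  xyz=[
    [0.02,-0.035,0.2],
    [0.02,-0.035,0.6],
    [0.02,-0.035,1.1],
    [0.02,-0.035,1.5],
    [0.02,-0.035,1.7],
    [0.02,-0.035,1.81],
    [0.02,-0.035,1.82],
    [0.02,-0.035,1.82],
  ],
  gripper=[1,1,1,1,1,1,1,1],
)

```text
time: 22.9
ee_pos: [0.5566, 0.2345, 0.1087]
tcp_rot: [180.0, 0.0, 124.1]
wrist_force: [0.6, -0.3, -0.1]
opening: 0.0855
```

Request:
step_arm(
  dr=[
    [0,0,0],
    [0,0,0],
    [0,0,0],
    [0,0,0],
    [0,0,0],
    [0,0,0],
    [0,0,0],
    [0,0,0],
  ],
  xyz=[
    [0,0,0],
    [0,0,0],
    [0,0,0],
    [0,0,0],
    [0,0,0],
    [0,0,0],
    [0,0,0],
    [0,0,0],
  ],
  gripper=[0.7,0.6,0.5,0.45,0.3,0.2,0.2,0.2],
)

```text
time: 23.7
ee_pos: [0.5564, 0.2344, 0.1084]
tcp_rot: [180.0, 0.0, 124.1]
wrist_force: [-1.2, -0.2, 3.8]
opening: 0.0324
```

Request:
step_arm(
  dr=[
    [0,0,0],
    [0,0,0],
    [0,0,0],
    [0,0,0],
    [0,0,0],
    [0,0,0],
    [0,0,0],
    [0,0,0],
  ],
  xyz=[
    [0,0,-0.2],
    [0,0,-0.6],
    [0,0,-1.1],
    [0,0,-1.7],
    [0,0,-2.3],
    [0,0,-2.9],
    [0,0,-3.4],
    [0,0,-3.6],
  ],
  gripper=[0.2,0.2,0.2,0.2,0.2,0.2,0.2,0.2],
)

```text
time: 24.5
ee_pos: [0.5567, 0.2345, 0.2544]
tcp_rot: [179.9, 0.0, 124.1]
wrist_force: [-0.9, 0.1, -1.3]
opening: 0.0326
```

```bash
python3 -c "
from look import *
look('side','l',230,120,200,180,3.3)
plan([*bore(3),.25],100.19)"
```

```text
t 24.55 pos [0.5568 0.2345 0.2546] rot [1.7984e+02 3.0000e-02 1.2409e+02] open 0.0329 F [-0.6 -0.5  0.2]
  -> xyz [-10.917, -7.436, 0.114] drz 0.4172 dist 0.5283
```

View pics/side_l.png

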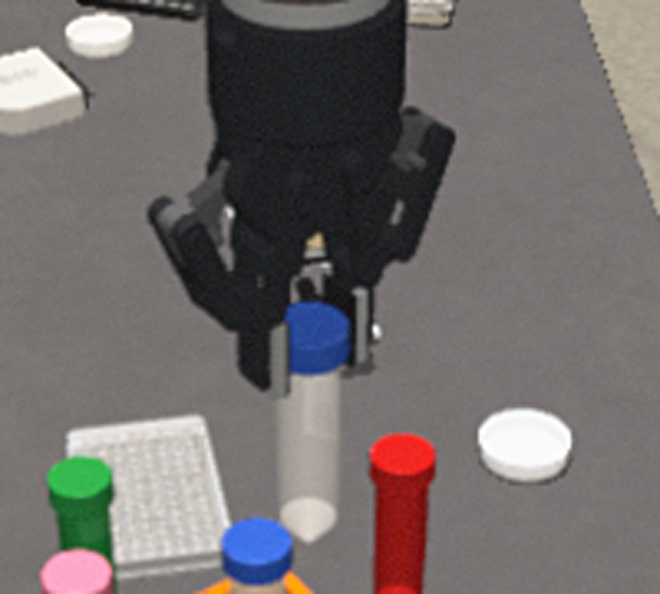

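Tube 3 held upright, caps clear.

Request:
step_arm(
  dr=[
    [0,0,0.01],
    [0,0,0.025],
    [0,0,0.045],
    [0,0,0.07],
    [0,0,0.1],
    [0,0,0.13],
    [0,0,0.16],
    [0,0,0.19],
  ],
  xyz=[
    [-0.22,-0.15,0],
    [-0.66,-0.45,0],
    [-1.2,-0.81,0],
    [-1.9,-1.29,0],
    [-2.65,-1.8,0],
    [-3.4,-2.3,0],
    [-4.2,-2.85,0],
    [-5.0,-3.4,0],
  ],
  gripper=[0.2,0.2,0.2,0.2,0.2,0.2,0.2,0.2],
)

```text
time: 25.35
ee_pos: [0.5549, -0.0096, 0.2505]
tcp_rot: [-179.9, -0.0, 113.1]
wrist_force: [0.9, 0.2, -0.1]
opening: 0.0325
```

```bash
python3 -c "
from look import *
plan([*bore(3),.252],100.19)"
```

```text
t 25.35 pos [ 0.5549 -0.0096  0.2505] rot [-1.7988e+02 -4.0000e-02  1.1311e+02] open 0.0325 F [ 0.9  0.2 -0.1]
  -> xyz [-6.539, -2.779, -0.037] drz 0.2254 dist 0.2842
```

Request:
step_arm(
  dr=[
    [0,0,0.03],
    [0,0,0.06],
    [0,0,0.095],
    [0,0,0.13],
    [0,0,0.16],
    [0,0,0.19],
    [0,0,0.22],
    [0,0,0.23],
  ],
  xyz=[
    [-0.95,-0.4,0],
    [-1.9,-0.81,0],
    [-2.8,-1.19,0],
    [-3.7,-1.57,0],
    [-4.6,-1.96,0],
    [-5.45,-2.33,0],
    [-6.25,-2.66,0],
    [-6.62,-2.82,0],
  ],
  gripper=[0.2,0.2,0.2,0.2,0.2,0.2,0.2,0.2],
)

```text
time: 26.15
ee_pos: [0.5552, -0.2983, 0.25]
tcp_rot: [-179.9, -0.1, 99.8]
wrist_force: [0.7, 0.8, -0.6]
opening: 0.0324
```

Request:
step_arm(
  dr=[
    [0,0,0],
    [0,0,0],
    [0,0,0],
    [0,0,0],
    [0,0,0],
    [0,0,0],
    [0,0,0],
    [0,0,0],
  ],
  xyz=[
    [0,0,0.2],
    [0,0,0.5],
    [0,0,0.9],
    [0,0,1.3],
    [0,0,1.6],
    [0,0,1.8],
    [0,0,1.85],
    [0,0,1.85],
  ],
  gripper=[0.2,0.2,0.2,0.2,0.2,0.2,0.2,0.2],
)

```text
time: 26.95
ee_pos: [0.5565, -0.2951, 0.1781]
tcp_rot: [180.0, -0.0, 100.0]
wrist_force: [0.5, -0.5, -0.8]
opening: 0.0327
```

```bash
python3 -c "
from look import *
look('side','m',250,60,150,150,4)
plan([*bore(3),.143],100.19)"
```

```text
t 27.0 pos [ 0.5566 -0.2953  0.1786] rot [1.7997e+02 2.0000e-02 1.0004e+02] open 0.0325 F [-0.1 -0.2 -0.3]
  -> xyz [0.042, -0.027, 0.891] drz -0.0027 dist 0.0357
```

View pics/side_m.png

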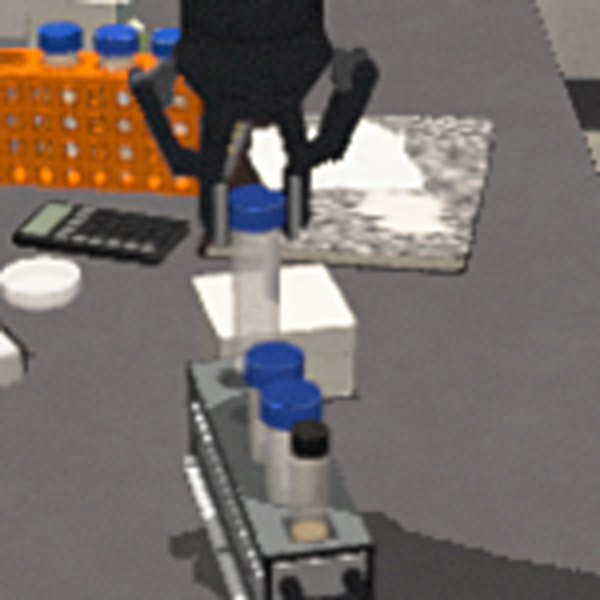

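Request:
step_arm(
  dr=[
    [0,0,-0.003],
    [0,0,-0.003],
    [0,0,-0.003],
    [0,0,-0.003],
    [0,0,-0.003],
    [0,0,-0.003],
    [0,0,-0.003],
    [0,0,-0.003],
  ],
  xyz=[
    [0.02,-0.03,0],
    [0.04,-0.03,0],
    [0.04,-0.03,0.1],
    [0.04,-0.03,0.2],
    [0.04,-0.03,0.35],
    [0.04,-0.03,0.5],
    [0.04,-0.03,0.7],
    [0.04,-0.03,0.88],
  ],
  gripper=[0.2,0.2,0.2,0.2,0.2,0.2,0.2,0.2],
)

```text
time: 27.8
ee_pos: [0.5549, -0.294, 0.142]
tcp_rot: [-180.0, -0.0, 100.2]
wrist_force: [0.6, -0.3, -1.0]
opening: 0.0327
```

```bash
python3 -c "
from look import *
look('side','n',250,60,150,150,4)
plan([*bore(3),.103],100.19)"
```

```text
t 27.85 pos [ 0.5546 -0.2938  0.1407] rot [-1.7991e+02 -6.0000e-02  1.0019e+02] open 0.0327 F [ 0.8 -0.1 -2.9]
  -> xyz [-0.002, 0.017, 0.942] drz 0.0001 dist 0.0377
```

View pics/side_n.png

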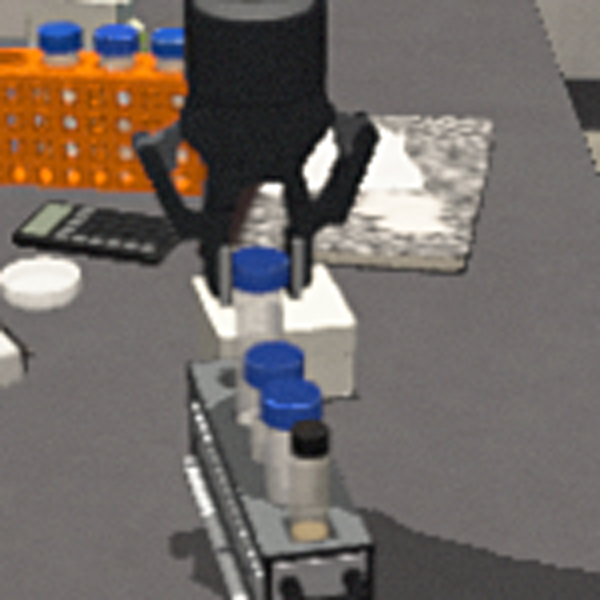

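Request:
step_arm(
  dr=[
    [0,0,0],
    [0,0,0],
    [0,0,0],
    [0,0,0],
    [0,0,0],
    [0,0,0],
    [0,0,0],
    [0,0,0],
  ],
  xyz=[
    [0,0,0.15],
    [0,0,0.3],
    [0,0,0.45],
    [0,0,0.6],
    [0,0,0.72],
    [0,0,0.83],
    [0,0,0.92],
    [0,0,0.95],
  ],
  gripper=[0.2,0.2,0.2,0.2,0.2,0.2,0.2,0.2],
)

```text
time: 28.65
ee_pos: [0.5549, -0.294, 0.1045]
tcp_rot: [-180.0, -0.0, 100.2]
wrist_force: [-0.5, -2.1, 0.4]
opening: 0.0327
```

Request:
step_arm(
  dr=[
    [0,0,0],
    [0,0,0],
    [0,0,0],
    [0,0,0],
    [0,0,0],
    [0,0,0],
    [0,0,0],
    [0,0,0],
  ],
  xyz=[
    [0,0,0],
    [0,0,0],
    [0,0,0],
    [0,0,0],
    [0,0,0],
    [0,0,0],
    [0,0,0],
    [0,0,-0.3],
  ],
  gripper=[0.2,0.2,0.5,0.6,0.8,1,1,1],
)

```text
time: 29.45
ee_pos: [0.5543, -0.2936, 0.1157]
tcp_rot: [-179.9, -0.1, 100.2]
wrist_force: [0.0, -0.9, 0.9]
opening: 0.0853
```

```bash
python3 -c "
from look import *
look('side','o',250,60,150,150,4)
plan([*tube(4),.20],124.07)"
```

```text
t 29.5 pos [ 0.5553 -0.2941  0.1191] rot [1.7994e+02 4.0000e-02 1.0020e+02] open 0.0854 F [-0.1  0.1  1.8]
  -> xyz [12.035, 2.792, -2.022] drz -0.4167 dist 0.5008
```

View pics/side_o.png

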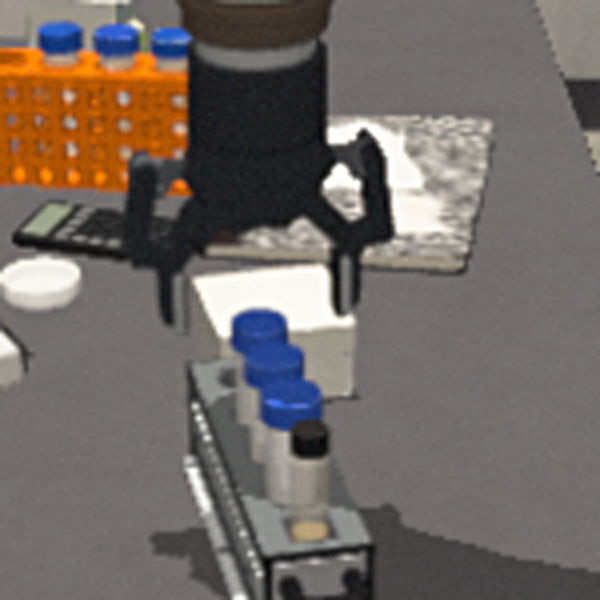

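Tube 3 seated, in line with the others. Tube 4 now.

Request:
step_arm(
  dr=[
    [0,0,0],
    [0,0,0],
    [0,0,0],
    [0,0,-0.02],
    [0,0,-0.05],
    [0,0,-0.09],
    [0,0,-0.13],
    [0,0,-0.17],
  ],
  xyz=[
    [0,0,-0.5],
    [0,0,-1.2],
    [0,0,-1.8],
    [0.3,0.07,-2.0],
    [1.1,0.26,-2.0],
    [2.2,0.51,-2.0],
    [3.4,0.79,-2.0],
    [4.6,1.07,-2.0],
  ],
  gripper=[1,1,1,1,1,1,1,1],
)

```text
time: 30.3
ee_pos: [0.5641, -0.103, 0.1965]
tcp_rot: [-180.0, -0.0, 110.1]
wrist_force: [1.3, -0.2, 0.1]
opening: 0.0857
```

```bash
python3 -c "
from look import *
plan([*tube(4),.20],124.07)"
```

```text
t 30.3 pos [ 0.5641 -0.103   0.1965] rot [-1.7999e+02 -2.0000e-02  1.1006e+02] open 0.0857 F [ 1.3 -0.2  0.1]
  -> xyz [6.967, 2.967, -0.089] drz -0.2446 dist 0.3029
```

Request:
step_arm(
  dr=[
    [0,0,-0.04],
    [0,0,-0.08],
    [0,0,-0.12],
    [0,0,-0.16],
    [0,0,-0.19],
    [0,0,-0.22],
    [0,0,-0.25],
    [0,0,-0.25],
  ],
  xyz=[
    [1.1,0.47,0],
    [2.2,0.94,0],
    [3.3,1.4,0],
    [4.4,1.87,0],
    [5.5,2.34,0],
    [6.4,2.72,0],
    [6.9,2.94,0.1],
    [7.02,2.99,0.4],
  ],
  gripper=[1,1,1,1,1,1,1,1],
)

```text
time: 31.1
ee_pos: [0.5808, 0.2026, 0.1808]
tcp_rot: [179.9, -0.0, 124.5]
wrist_force: [0.5, 0.5, 0.3]
opening: 0.0853
```

Request:
step_arm(
  dr=[
    [0,0,0],
    [0,0,0],
    [0,0,0],
    [0,0,0],
    [0,0,0],
    [0,0,0],
    [0,0,0],
    [0,0,0],
  ],
  xyz=[
    [0,0,0],
    [0,0,0],
    [0,0,0],
    [0,0,0],
    [0,0,0],
    [0,0,0],
    [0,0,0],
    [0,0,0],
  ],
  gripper=[1,1,1,1,1,1,1,1],
)

```text
time: 31.9
ee_pos: [0.5813, 0.1994, 0.1809]
tcp_rot: [180.0, 0.0, 124.3]
wrist_force: [0.7, -1.2, 0.1]
opening: 0.0855
```

```bash
python3 -c "
from look import *
look('side','p',230,150,200,180,3.3)
plan([*tube(4),.108],124.07)
"
```

```text
t 31.95 pos [0.5813 0.1994 0.1809] rot [180.     0.   124.26] open 0.0851 F [ 0.4 -0.6 -0. ]
  -> xyz [0.019, -0.026, 1.822] drz 0.0033 dist 0.0729
```

View pics/side_p.png

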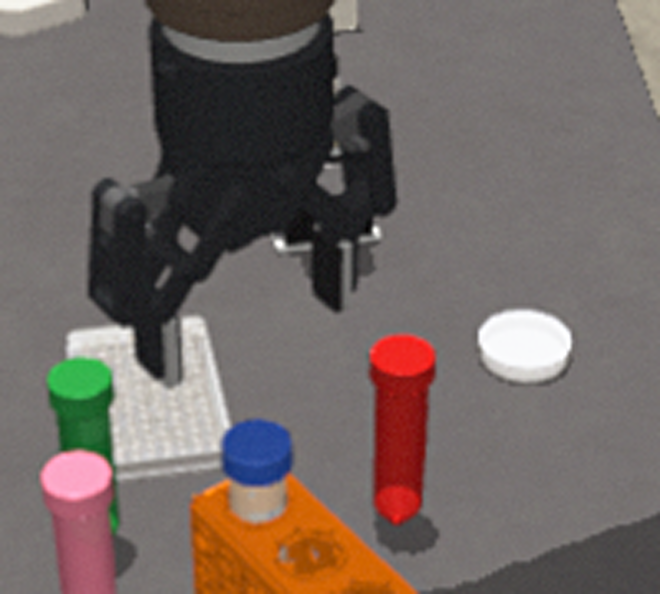

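Last tube, fingers clear of the pink/red look-alikes. Descend, grip, lift.

Request:
step_arm(
  dr=[
    [0,0,0.003],
    [0,0,0.003],
    [0,0,0.003],
    [0,0,0.003],
    [0,0,0.003],
    [0,0,0.003],
    [0,0,0.003],
    [0,0,0.003],
  ],
  xyz=[
    [0.02,-0.026,0.2],
    [0.02,-0.026,0.6],
    [0.02,-0.026,1.1],
    [0.02,-0.026,1.5],
    [0.02,-0.026,1.7],
    [0.02,-0.026,1.81],
    [0.02,-0.026,1.82],
    [0.02,-0.026,1.82],
  ],
  gripper=[1,1,1,1,1,1,1,1],
)

```text
time: 32.75
ee_pos: [0.5802, 0.1997, 0.1088]
tcp_rot: [180.0, 0.0, 124.1]
wrist_force: [1.2, -0.2, 0.6]
opening: 0.0854
```

Request:
step_arm(
  dr=[
    [0,0,0],
    [0,0,0],
    [0,0,0],
    [0,0,0],
    [0,0,0],
    [0,0,0],
    [0,0,0],
    [0,0,0],
  ],
  xyz=[
    [0,0,0],
    [0,0,0],
    [0,0,0],
    [0,0,0],
    [0,0,0],
    [0,0,0],
    [0,0,0],
    [0,0,0],
  ],
  gripper=[0.7,0.6,0.5,0.45,0.3,0.2,0.2,0.2],
)

```text
time: 33.55
ee_pos: [0.58, 0.1996, 0.1083]
tcp_rot: [180.0, 0.0, 124.1]
wrist_force: [-0.2, 0.3, 3.6]
opening: 0.0326
```

Request:
step_arm(
  dr=[
    [0,0,0],
    [0,0,0],
    [0,0,0],
    [0,0,0],
    [0,0,0],
    [0,0,0],
    [0,0,0],
    [0,0,0],
  ],
  xyz=[
    [0,0,-0.2],
    [0,0,-0.6],
    [0,0,-1.1],
    [0,0,-1.7],
    [0,0,-2.3],
    [0,0,-2.9],
    [0,0,-3.4],
    [0,0,-3.6],
  ],
  gripper=[0.2,0.2,0.2,0.2,0.2,0.2,0.2,0.2],
)

```text
time: 34.35
ee_pos: [0.5803, 0.1997, 0.2544]
tcp_rot: [179.9, 0.0, 124.1]
wrist_force: [1.2, 1.0, -0.4]
opening: 0.0327
```

```bash
python3 -c "
from look import *
look('side','q',230,120,200,180,3.3)
plan([*bore(4),.25],100.19)"
```

```text
t 34.4 pos [0.5804 0.1997 0.2545] rot [1.7984e+02 4.0000e-02 1.2409e+02] open 0.0325 F [-1.4  0.2 -0.5]
  -> xyz [-10.871, -7.88, 0.113] drz 0.4171 dist 0.5371
```

View pics/side_q.png

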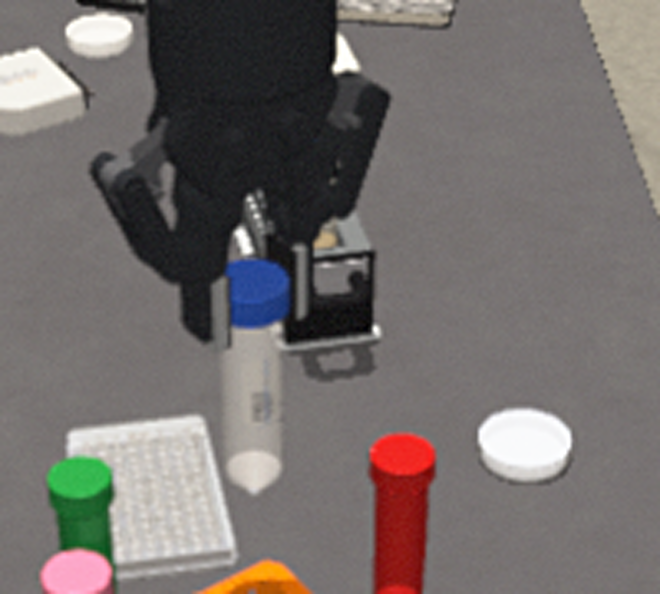

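Request:
step_arm(
  dr=[
    [0,0,0.01],
    [0,0,0.025],
    [0,0,0.045],
    [0,0,0.07],
    [0,0,0.1],
    [0,0,0.13],
    [0,0,0.16],
    [0,0,0.19],
  ],
  xyz=[
    [-0.22,-0.16,0],
    [-0.66,-0.48,0],
    [-1.2,-0.87,0],
    [-1.9,-1.38,0],
    [-2.65,-1.92,0],
    [-3.4,-2.46,0],
    [-4.2,-3.04,0],
    [-5.0,-3.62,0],
  ],
  gripper=[0.2,0.2,0.2,0.2,0.2,0.2,0.2,0.2],
)

```text
time: 35.2
ee_pos: [0.5711, -0.0493, 0.2505]
tcp_rot: [-179.9, -0.0, 113.1]
wrist_force: [0.4, -0.7, -1.2]
opening: 0.0323
```

```bash
python3 -c "
from look import *
plan([*bore(4),.252],100.19)"
```

```text
t 35.2 pos [ 0.5711 -0.0493  0.2505] rot [-1.7989e+02 -5.0000e-02  1.1310e+02] open 0.0323 F [ 0.4 -0.7 -1.2]
  -> xyz [-6.538, -3.008, -0.037] drz 0.2254 dist 0.2879
```

Request:
step_arm(
  dr=[
    [0,0,0.03],
    [0,0,0.06],
    [0,0,0.095],
    [0,0,0.13],
    [0,0,0.16],
    [0,0,0.19],
    [0,0,0.22],
    [0,0,0.23],
  ],
  xyz=[
    [-0.95,-0.44,0],
    [-1.9,-0.88,0],
    [-2.8,-1.29,0],
    [-3.7,-1.7,0],
    [-4.6,-2.12,0],
    [-5.45,-2.52,0],
    [-6.25,-2.88,0],
    [-6.6,-3.04,0],
  ],
  gripper=[0.2,0.2,0.2,0.2,0.2,0.2,0.2,0.2],
)

```text
time: 36.0
ee_pos: [0.5629, -0.3409, 0.2498]
tcp_rot: [-179.9, -0.1, 99.8]
wrist_force: [0.3, -0.6, -1.2]
opening: 0.0328
```

Request:
step_arm(
  dr=[
    [0,0,0],
    [0,0,0],
    [0,0,0],
    [0,0,0],
    [0,0,0],
    [0,0,0],
    [0,0,0],
    [0,0,0],
  ],
  xyz=[
    [0,0,0.2],
    [0,0,0.5],
    [0,0,0.9],
    [0,0,1.3],
    [0,0,1.6],
    [0,0,1.8],
    [0,0,1.85],
    [0,0,1.85],
  ],
  gripper=[0.2,0.2,0.2,0.2,0.2,0.2,0.2,0.2],
)

```text
time: 36.8
ee_pos: [0.5644, -0.3375, 0.1782]
tcp_rot: [180.0, -0.0, 100.0]
wrist_force: [-0.1, -0.5, -0.5]
opening: 0.0323
```

```bash
python3 -c "
from look import *
plan([*bore(4),.143],100.19)"
```

```text
t 36.8 pos [ 0.5644 -0.3375  0.1782] rot [180.    -0.   100.05] open 0.0323 F [-0.1 -0.5 -0.5]
  -> xyz [0.016, -0.031, 0.879] drz -0.0025 dist 0.0352
```

Request:
step_arm(
  dr=[
    [0,0,-0.003],
    [0,0,-0.003],
    [0,0,-0.003],
    [0,0,-0.003],
    [0,0,-0.003],
    [0,0,-0.003],
    [0,0,-0.003],
    [0,0,-0.003],
  ],
  xyz=[
    [0.01,-0.03,0],
    [0.015,-0.03,0],
    [0.015,-0.03,0.1],
    [0.015,-0.03,0.2],
    [0.015,-0.03,0.35],
    [0.015,-0.03,0.5],
    [0.015,-0.03,0.7],
    [0.015,-0.03,0.88],
  ],
  gripper=[0.2,0.2,0.2,0.2,0.2,0.2,0.2,0.2],
)

```text
time: 37.6
ee_pos: [0.563, -0.3375, 0.142]
tcp_rot: [-180.0, -0.0, 100.2]
wrist_force: [0.4, 0.2, 0.2]
opening: 0.0327
```

```bash
python3 -c "
from look import *
look('side','r',250,60,150,150,4)
plan([*bore(4),.103],100.19)"
```

```text
t 37.65 pos [ 0.5627 -0.3373  0.1406] rot [-1.7991e+02 -7.0000e-02  1.0020e+02] open 0.0326 F [ 0.9 -1.4 -2.4]
  -> xyz [0.003, 0.01, 0.941] drz 0.0001 dist 0.0376
```

View pics/side_r.png

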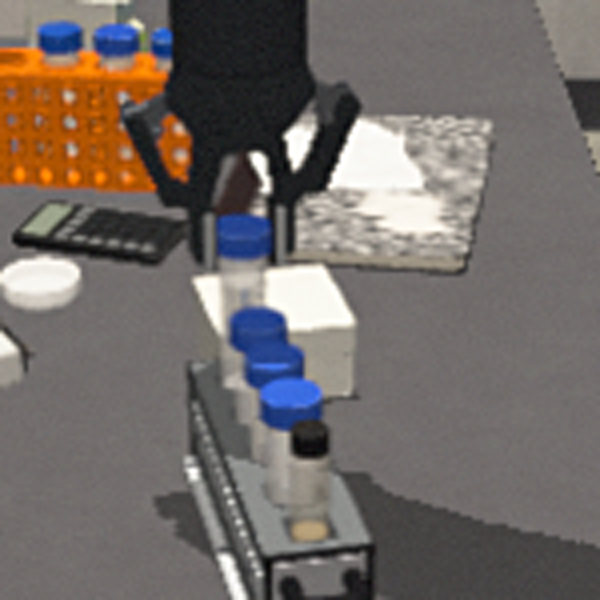

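Request:
step_arm(
  dr=[
    [0,0,0],
    [0,0,0],
    [0,0,0],
    [0,0,0],
    [0,0,0],
    [0,0,0],
    [0,0,0],
    [0,0,0],
  ],
  xyz=[
    [0,0,0.15],
    [0,0,0.3],
    [0,0,0.45],
    [0,0,0.6],
    [0,0,0.72],
    [0,0,0.83],
    [0,0,0.92],
    [0,0,0.95],
  ],
  gripper=[0.2,0.2,0.2,0.2,0.2,0.2,0.2,0.2],
)

```text
time: 38.45
ee_pos: [0.563, -0.3374, 0.1045]
tcp_rot: [-180.0, -0.0, 100.2]
wrist_force: [0.3, -0.9, -0.1]
opening: 0.0325
```

Request:
step_arm(
  dr=[
    [0,0,0],
    [0,0,0],
    [0,0,0],
    [0,0,0],
    [0,0,0],
    [0,0,0],
    [0,0,0],
    [0,0,0],
  ],
  xyz=[
    [0,0,0],
    [0,0,0],
    [0,0,0],
    [0,0,0],
    [0,0,0],
    [0,0,0],
    [0,0,0],
    [0,0,-0.3],
  ],
  gripper=[0.2,0.2,0.5,0.6,0.8,1,1,1],
)

```text
time: 39.25
ee_pos: [0.5624, -0.337, 0.1156]
tcp_rot: [-179.9, -0.1, 100.2]
wrist_force: [-0.3, 0.4, 0.0]
opening: 0.0851
```

Request:
step_arm(
  dr=[
    [0,0,0],
    [0,0,0],
    [0,0,0],
    [0,0,0],
    [0,0,0],
    [0,0,0],
    [0,0,0],
    [0,0,0],
  ],
  xyz=[
    [0,0,-0.3],
    [0,0,-0.8],
    [0,0,-1.4],
    [0,0,-2.0],
    [0,0,-2.6],
    [0,0,-3.0],
    [0,0,-3.3],
    [0,0,-3.4],
  ],
  gripper=[1,1,1,1,1,1,1,1],
)

```text
time: 40.05
ee_pos: [0.5634, -0.3376, 0.2558]
tcp_rot: [179.8, 0.1, 100.2]
wrist_force: [0.7, -0.5, 1.0]
opening: 0.0853
```

Request:
step_arm(
  dr=[
    [0,0,0],
    [0,0,0],
    [0,0,0],
    [0,0,0],
    [0,0,0],
    [0,0,0],
    [0,0,0],
    [0,0,0],
  ],
  xyz=[
    [0.3,-0.2,0],
    [1,-0.6,0],
    [2,-1.2,0],
    [3,-2,0],
    [4,-2.8,0],
    [5,-3.5,0],
    [5.8,-4,0],
    [6,-4.2,0],
  ],
  gripper=[1,1,1,1,1,1,1,1],
)

```text
time: 40.85
ee_pos: [0.3531, -0.129, 0.254]
tcp_rot: [179.9, 0.0, 100.3]
wrist_force: [0.8, 0.1, 0.3]
opening: 0.0855
```

```bash
python3 -c "
from look import *
look('side','s',250,60,150,150,4); look('top','s',0,0,640,480,1)
plan([.35,0,.25],100.19)"
```

```text
t 40.95 pos [ 0.3546 -0.1304  0.2539] rot [1.7988e+02 7.0000e-02 1.0027e+02] open 0.0855 F [-0.1 -0.1  0.2]
  -> xyz [3.227, 0.467, 0.097] drz 0.0014 dist 0.1305
```

View pics/side_s.png

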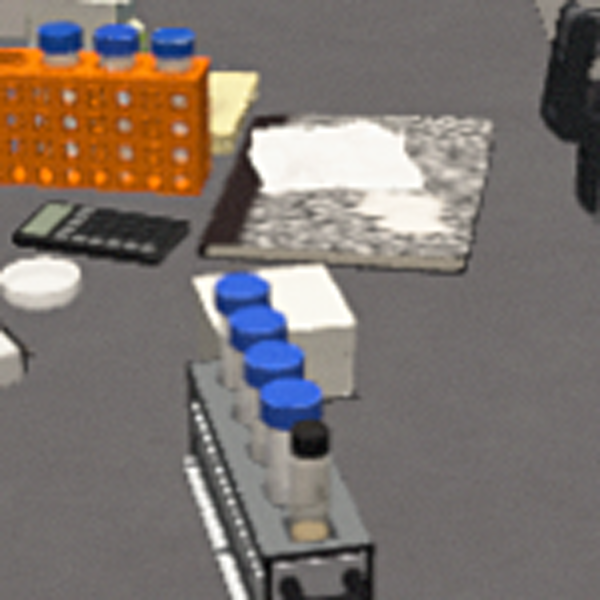

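View pics/top_s.png

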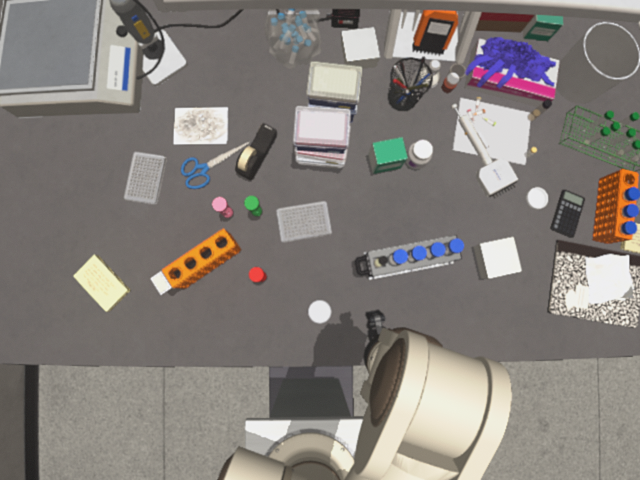

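```bash
python3 -c "
from look import *
T=pickle.load(open('top_s.pkl','rb'));S=pickle.load(open('side_s.pkl','rb'))
i=cv2.resize(T['image'][225:285,350:470,::-1],None,fx=6,fy=6,interpolation=cv2.INTER_CUBIC);cv2.imwrite('pics/t2.png',i)
m=cv2.inRange(cv2.cvtColor(T['image'],cv2.COLOR_RGB2HSV),(105,120,60),(130,255,255))
n,_,st,ce=cv2.connectedComponentsWithStats(m)
cs=sorted([ce[k] for k in range(1,n) if st[k,4]>60 and 380<ce[k][0]<470 and 225<ce[k][1]<275],key=lambda c:c[0])
for k,c in enumerate(cs): print(k+1,c.round(1),'expected',proj(T,row((.5467,-.2354,.1805),[BY[k]],.13))[0].round(1), 'z.15',proj(T,row((.5467,-.2354,.1805),[BY[k]],.15))[0].round(1))
for k,c in enumerate(uncrop([(290,392),(274,355),(258,321),(243,286)],250,60,4)): print(k+1,'side',c.round(1),'expected',proj(S,row((.5444,-.238,.1743),[BY[k]],.13))[0].round(1))
a=pickle.load(open('side0.pkl','rb'))['image'].astype(int);b=S['image'].astype(int)
d=np.abs(a-b).sum(2)
print('plate diff',d[245:295,250:300].mean(), 'vial',d[165:215,318:335].mean())
"
```

```text
1 [400. 256.] expected [400.2 256.5] z.15 [401.9 255.6]
2 [418.8 252.6] expected [419.2 252.8] z.15 [421.3 251.9]
3 [437.5 249.2] expected [438.  249.1] z.15 [440.5 248.1]
4 [456.1 245.4] expected [456.6 245.5] z.15 [459.5 244.4]
1 side [322.1 157.6] expected [322.8 158.2]
2 side [318.1 148.4] expected [318.5 148.7]
3 side [314.1 139.9] expected [314.4 139.7]
4 side [310.4 131.1] expected [310.6 131.2]
plate diff 10.2708 vial 33.86235294117647
```

View pics/t2.png

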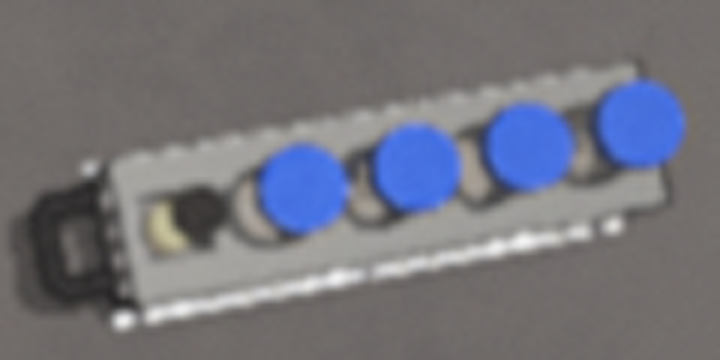

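All four caps are within about 1 px of where seated tubes should appear in both cameras. The vial and plate are in place.

```bash
python3 -c "
from workcell import bot
print(bot.job_done())"
```

```text
the job is handed in; nothing more can be done
None
```

I moved all four tubes from the orange rack into the carrier bores in order, tube 1 beside the vial through tube 4 at the far end, and handed the job in at about 41 s. The hand-in reported no verdict.

- **Tubes:** In the last pictures, all four caps lie within 1 px (about 2 mm) of where seated, upright tubes should appear. Both cameras agree on this.
- **Forces:** The wrist force readings stayed under 5 N. They are only taken at the end of each move, so brief peaks in between would not show.
- **Vial and microplate:** Both look unmoved by eye. The before/after image difference was low for the plate (about 10). It was higher for the vial (about 34), which I put down to tube 1 now standing behind the clear glass. I did not measure the vial's position separately.
- **Arm:** It is parked clear of everything, with the gripper open.
- **Calibration:** The two cameras disagreed by 2–3 mm on absolute positions. I averaged them, and every tube went into its bore without catching.

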